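# Fit the film bench's roller brackets and put the setting blocks away

### The job

Get the film bench ready for the next reel: mount every roller bracket lying on the bench on the sloping console's rail, hooking its lip over the rail's upper edge and tilting it down until its foot clip snaps, side by side wherever the rail is free. Tidy up by standing every steel setting block fully down in its own pocket, the one whose width it fits, and leave the other things on the bench standing where they are.

Things in the scene. Friction and masses are not known exactly. Their poses are not given: they have to be found in the camera images.
- rail: fixed steel rail, a strip 50 x 340 x 4 mm on the sloping console; a 16 mm wide web behind holds it 16 mm off the panel, so both long edges can be hooked behind. Origin: middle of the outer face, 85 mm above the table; x up the slope (30 deg, away from the robot), y along the rail, z out of the face. Edges at x = +25 (upper) and -25 mm, back face z = -4; stops at both ends (y = +-170).
- counter (a joint): the black footage counter (66 mm up the slope, 56 mm along the rail, 42 mm high) that already sits on the rail: position of its middle along the rail's y in m. It stands still unless pushed with more than 8 N.
- bracket1: roller bracket, 200-300 g, may be absent. Origin: on its mid plane, level with its undersides; x to the lip, z up through the roller. Base plate x -44..32, y +-22, z 14..20 mm; black post 34 (x) by 36 (y) centred at x = -8, z 20..56; white roller dia 32 on it to z 70. Starts lying roller up on the bench, lip away from the robot within 46 deg. Mounted: its x up the slope, base underside (z 14) on the rail's face.
- bracket1_lip (a point): point under the base at the lip's inner face, (25.5, 0, 14) mm in the bracket's frame; at the rail's upper outer edge when mounted. The fixed lip goes down to z 0; its hook reaches in to x = 20.5, leaving a slot z 5.5..14 for the rail's edge, which goes in at tilts up to about 35 deg.
- bracket1_foot (a point): point level with the base's underside at the clip end, (-34, 0, 14) mm; level with the rail's face once snapped, 4 mm or more out if not. Clip: 26 mm wide, inner face x -26.5, nose to x -22 at z 7..9, slanting out below to z 1; slides out 5 mm, spring 0.8 N/mm + 1.2 N: about 10 N on the foot snaps it. Rigid skirt outside it, x -41..-36, down to z 0.
- bracket2: a roller bracket just like bracket1, with the same axes; may be absent
- bracket2_lip (a point): point under the base at the lip's inner face, (25.5, 0, 14) mm in the bracket's frame; at the rail's upper outer edge when mounted. As bracket1.
- bracket2_foot (a point): point level with the base's underside at the clip end, (-34, 0, 14) mm; level with the rail's face once snapped, 4 mm or more out if not. As bracket1.
- bracket3: a roller bracket just like bracket1, with the same axes; may be absent
- bracket3_lip (a point): point under the base at the lip's inner face, (25.5, 0, 14) mm in the bracket's frame; at the rail's upper outer edge when mounted. As bracket1.
- bracket3_foot (a point): point level with the base's underside at the clip end, (-34, 0, 14) mm; level with the rail's face once snapped, 4 mm or more out if not. As bracket1.
- bracket4: a roller bracket just like bracket1, with the same axes; may be absent
- bracket4_lip (a point): point under the base at the lip's inner face, (25.5, 0, 14) mm in the bracket's frame; at the rail's upper outer edge when mounted. As bracket1.
- bracket4_foot (a point): point level with the base's underside at the clip end, (-34, 0, 14) mm; level with the rail's face once snapped, 4 mm or more out if not. As bracket1.
- thin_block: the thin steel setting block, 40 (x) by 16 (y) by 45 (z) mm, standing upright, may be absent. Origin: centre of its underside
- thin_pocket_floor (a point): centre of the floor (4 mm above the table) of the thin block's own pocket: a fixed wooden tray 64 by 60 mm and 16 mm high with an opening 46 (x) by 22 (y) mm, 12 mm deep, open at the top. Its x and y are those of the opening (the block fits either way round)
- medium_block: the medium steel setting block, 40 (x) by 26 (y) by 45 (z) mm, standing upright, may be absent. Origin: centre of its underside
- medium_pocket_floor (a point): centre of the floor (4 mm above the table) of the medium block's own pocket: a fixed wooden tray 64 by 60 mm and 16 mm high with an opening 46 (x) by 32 (y) mm, 12 mm deep, open at the top. Its x and y are those of the opening (the block fits either way round)
- thick_block: the thick steel setting block, 40 (x) by 36 (y) by 45 (z) mm, standing upright, may be absent. Origin: centre of its underside
- thick_pocket_floor (a point): centre of the floor (4 mm above the table) of the thick block's own pocket: a fixed wooden tray 64 by 60 mm and 16 mm high with an opening 46 (x) by 42 (y) mm, 12 mm deep, open at the top. Its x and y are those of the opening (the block fits either way round)
- film_core: black film core, 50 mm across, 18 mm high; not part of the job
- tape_roll: white roll of splicing tape, 56 mm across, 19 mm high; not part of the job
- cement_bottle: white bottle with red cap, 40 mm across, 70 mm high; not part of the job
- loupe: black loupe, 48 mm across, 40 mm high; not part of the job
Not all that is in view belongs to the job. What is shaped like the medium_block but purple is not meant. Leave any turquoise look-alike of the thin_block alone.

How it is judged:
By the outcome, as a careful person would: the job done as asked, in the order asked, and still so for the second after the job is handed in, with the robot touching nothing.
Of bracket1, bracket2, bracket3, bracket4 only 3 to 4 are there at a start; the rules pass over those that are not, and their reading is None.
Of thin_block, medium_block, thick_block only 2 to 3 are there at a start; the rules pass over those that are not, and their reading is None.
At some moment in a run one of bracket1, bracket2, bracket3, bracket4 may be knocked a few centimetres aside while the robot is not near it.
It also fails if it takes over 210 s, if anything falls off the work surface, if the arm or the gripper's body presses on something with over 40 N, if the wrist force passes 120 N, or if a joint passes its speed limit or range.

### The arm

A 6-joint arm with a two-finger parallel gripper is mounted at the origin on the work surface. World frame = base frame: x ahead of the robot, y to its left, z up, the work surface at z = 0. Lengths are in m, angles in rad, forces in N, time in s.
With the tool pointing down it reaches from about 0.35 to 0.975 m from the base axis. Payload 4.9 kg.
Tool frame: the origin (TCP) lies at the very end of the fingers, on their centre line; the grasp point (between the pads) lies 19 mm behind it; z points along the fingers, y is the line along which they close (so a half turn about z gives the same grasp; the last joint's range is limited). The gripper opens to 85 mm and grips with 20 to 120 N. Pads are 22 mm wide; open, the fingers measure 114 mm over their backs; the gripper's body (76 mm by 85 mm) begins 54 mm behind the grasp point. The pads swing forward as they close: fully open they stand 13 mm farther back than shut.
Start: joints at [-1.407, 0.053, 1.613, -0, 1.476, -0.119], TCP at [0.174, -0.6, 0.231] pointing down, gripper open.
Joint ranges: [-3.01, 3.01], [-1.01, 2.22], [0.06, 2.58], [-1.02, 4.17], [0.09, 2.62], [-3.14, 3.14]. Speed limits (rad/s): [2.57, 2.57, 3.14, 3.14, 3.14, 3.14].

### API

Orientations are given as a rotation vector (axis times angle).
In Python, from station import ctrl gives the robot as it stands. The module is installed in compiled form; this text tells all that it offers.
- The arm moves only by the tool jog_arm, never from a script. Its argument "steps" is a list of rows, each an object with "delta_rot": the turn, a rotation vector about the tool's x, y, z in degrees, a list of three; "linear": the shift along the tool's x, y, z in m, a list of three; "grip": the finger opening in m, from 0 to 0.0854. In form: [{"delta_rot": [rx, ry, rz], "linear": [x, y, z], "grip": grip}, ...]. A call has 1 to 10 rows; each row shifts and turns the commanded pose from where the row before left it, along the tool's axes as they then stand; what a row does not reach is not made up. A row lasts 1/10 s, in which the tool goes at most 50 mm and 8.59 degrees, less where a joint would pass 70% of its speed; a pose out of reach is approached as far as the arm can. A call with a gripper value outside its range is refused whole. The fingers move at their own pace and stop on an object; "newtons" is the grip in N (left out, the last holds). Time passes only in rows, so rows that do not move let the fingers close. It gives the time, the measured TCP pose, the force, the opening and the grip force at its end, in the units of the state.
- ctrl.get_obs(): the state, without advancing time (a new reading comes with each control period).
- ctrl.get_image(name): name is "side" or "top"; returns (picture, depth): 400x640x3 uint8, red, green, blue; 400x640 float32, m along the optical axis (not along the pixel's ray), 0 where there is no reading.
- ctrl.camera_info(name): a dict with "camera_matrix" (3x3 intrinsics, pixels), "R" (3x3) and "t" (3): a world point X has camera coordinates R X + t. Camera axes: x right, y down, z forward; pixel columns grow to the right and rows downward; lengths in m; the calibration is good to about 2 mm. A picture is of the moment at which its call begins. camera_info takes no time and is no camera call.
- ctrl.finish_job(): hands the job in; it is judged then, once.
The state is a dict: "t": time; "q": joint angles; "dq": joint speeds; "effort": joint torques, N m; "tool_pos": TCP position; "tool_rot": TCP orientation; "contact_force": force on the tool from outside, world axes, zero at the start; "wrist_torque": the same for the moment, N m; "opening": finger opening in m; "grip_force": force on a finger pad.
Only numpy, scipy, OpenCV 4.12 (cv2) and the standard library are available. Lean on these libraries where they do the work, as an engineer would, in place of code of your own. Each camera call takes 0.05 s, during which the arm holds its last target. There are 200 camera calls.

## Working session

There is one attempt and no reset: what is moved stays moved. The work goes in short steps, Python scripts to look and compute and a tool call to move; the robot and the scene stay as the last step left them, time stands still between calls to the robot, and variables do not carry over. Pictures are saved under pics/ and viewed, at most 14 in all, crops included, and the job is handed in when it is done.

Besides the shell and the picture viewer there is one more tool, called after "Emit:" as name([rows], argument=value, ...), one row to a line, values as JSON. jog_arm: Moves the arm, as the interface text tells. Its arguments: {"type":"object","properties":{"steps":{"type":"array"},"newtons":{"type":"number"}},"required":["steps"]}

```bash
mkdir -p pics; ls; python3 - <<'E'
from station import ctrl
import cv2,numpy as np
np.set_printoptions(precision=4,suppress=True)
o=ctrl.get_obs();print(o)
for n in("side","top"):
    p,d=ctrl.get_image(n);cv2.imwrite(f"pics/{n}0.png",cv2.cvtColor(p,cv2.COLOR_RGB2BGR));np.savez(f"{n}0.npz",p=p,d=d)
    print(n,ctrl.camera_info(n),d.min(),d.max())
E
```

```text
pics
{'t': 0.0, 'q': array([-1.407 ,  0.0534,  1.6143, -0.    ,  1.476 , -0.119 ]), 'dq': array([ 0.0021, -0.0006, -0.0001,  0.002 , -0.0012, -0.    ]), 'effort': array([ -0.0018, -39.3682, -37.0177,  -0.0003,   0.0069,   0.    ]), 'tool_pos': array([ 0.1743, -0.5996,  0.23  ]), 'tool_rot': array([-3.1082, -0.4424,  0.0001]), 'contact_force': array([ 0.0028,  0.8458, -0.307 ]), 'wrist_torque': array([ 0.0392, -0.026 ,  0.009 ]), 'grip_force': 0.0, 'opening': 0.08538332867823539}
side {'camera_matrix': array([[475.9369,   0.    , 317.0337],
       [  0.    , 475.9369, 194.5874],
       [  0.    ,   0.    ,   1.    ]]), 'R': array([[ 0.9913, -0.1312,  0.011 ],
       [-0.0705, -0.5997, -0.7971],
       [ 0.1112,  0.7894, -0.6038]]), 't': array([-0.4917,  0.0919,  1.528 ])} 0.0 3.9109871
top {'camera_matrix': array([[461.2132,   0.    , 319.0209],
       [  0.    , 461.2132, 201.1717],
       [  0.    ,   0.    ,   1.    ]]), 'R': array([[-0.0017, -1.    , -0.0059],
       [-0.9915,  0.0024, -0.1301],
       [ 0.1302,  0.0056, -0.9915]]), 't': array([-0.0101,  0.4998,  1.4036])} 0.0 2.3898513
```

View pics/top0.png

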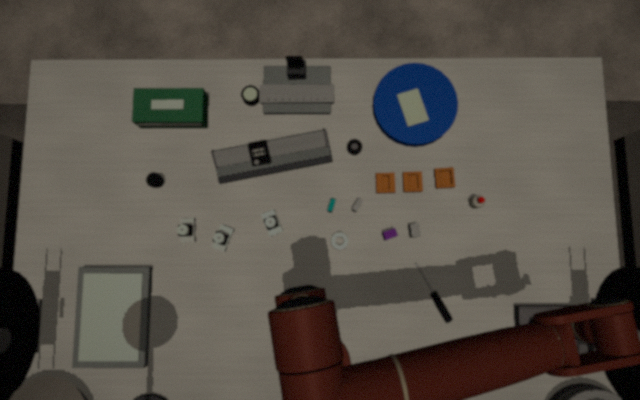

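View pics/side0.png

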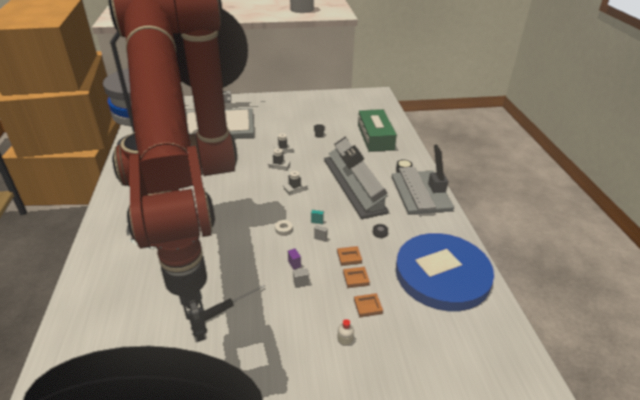

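The top view shows three brackets at (186,230), (222,237) and (271,222). The grey blocks are at (357,205) and (414,230), and the look-alikes are turquoise (332,205) and purple (390,234). The pockets are at (385,183), (412,182) and (444,178). The console is at (270,155) with its counter at (259,153). I'll enlarge this area.

```bash
python3 - <<'E'
import cv2,numpy as np
a=cv2.imread("pics/top0.png")[125:255,150:350]; b=cv2.imread("pics/top0.png")[155:255,310:470]
f=lambda i:np.clip(cv2.resize(i,(800,int(800*i.shape[0]/i.shape[1])),interpolation=cv2.INTER_CUBIC).astype(float)*1.6,0,255)
cv2.imwrite("pics/a.png",f(a));cv2.imwrite("pics/b.png",f(b))
E
```

```text
[ WARN:0@0.093] global loadsave.cpp:1063 imwrite_ Unsupported depth image for selected encoder is fallbacked to CV_8U.
```

View pics/a.png

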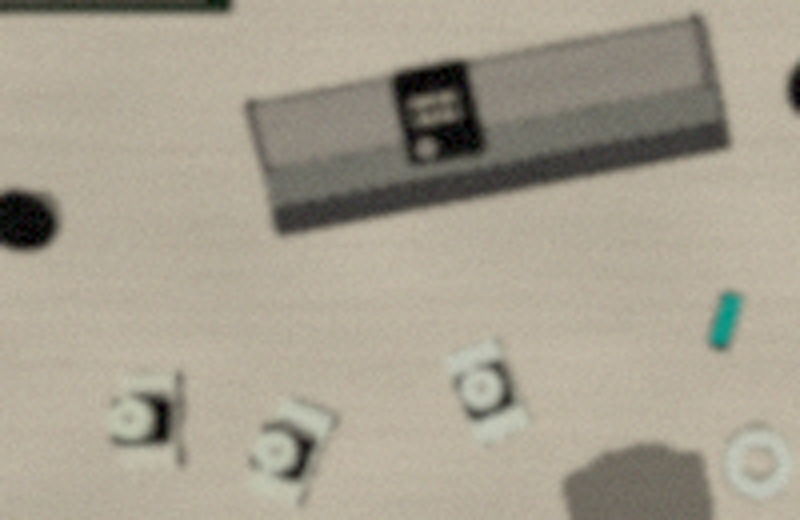

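View pics/b.png

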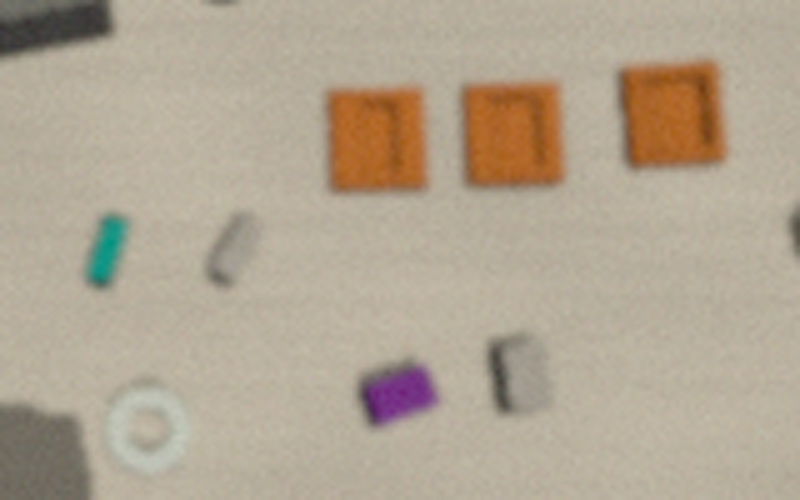

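Crop a shows the three brackets, each with a dark lip line and a white roller. It also shows the light rail strip with the counter about a third of the way along. Crop b shows a narrow grey block at about (357,205) and a wider one at about (414,230), with purple and turquoise look-alikes that I leave alone. Next I'll measure with depth.

```bash
cat > h.py <<'E'
import numpy as np,cv2
from station import ctrl
np.set_printoptions(precision=4,suppress=True)
CI={n:ctrl.camera_info(n) for n in("side","top")}
def shot(n,save=None):
    p,d=ctrl.get_image(n)
    if save: np.savez(save,p=p,d=d)
    return p,d
def load(n,f=None):
    z=np.load(f or f"{n}0.npz");return z["p"],z["d"]
def cloud(n,d):
    c=CI[n];v,u=np.mgrid[:400,:640]
    r=np.stack([u,v,np.ones_like(u)],-1)@np.linalg.inv(c["camera_matrix"]).T
    X=(r*d[...,None]-c["t"])@c["R"]
    X[d<=0]=np.nan;return X
def cast(n,uv,z):
    c=CI[n];uv=np.atleast_2d(np.array(uv,float))
    r=np.c_[uv,np.ones(len(uv))]@np.linalg.inv(c["camera_matrix"]).T@c["R"]
    o=-c["R"].T@c["t"];s=(z-o[2])/r[:,2];return o+r*s[:,None]
def proj(n,X):
    c=CI[n];x=(np.atleast_2d(X)@c["R"].T+c["t"])@c["camera_matrix"].T;return x[:,:2]/x[:,2:]
E
python3 - <<'E'
from h import *
for n in("top","side"):
    p,d=load(n);X=cloud(n,d)
    if n=="top":
        for (u,v) in[(300,200),(200,260),(345,225),(450,210),(385,183),(412,182),(444,178)]:
            w=X[v-2:v+3,u-2:u+3].reshape(-1,3);print((u,v),w.mean(0),w[:,2].std())
    hm=(X[...,2]>.010)&(X[...,2]<.2)&(X[...,0]>.25)&(X[...,0]<.95)&(abs(X[...,1])<.65)
    k,l,s,c=cv2.connectedComponentsWithStats(hm.astype(np.uint8))
    for i in range(1,k):
        if s[i,4]>20: 
            w=X[l==i];print(n,s[i],w[:,:2].mean(0),'zmax',np.percentile(w[:,2],[10,50,95]),p[l==i].mean(0).round())
    if n=="top":
        Y=X[165:200,370:460,2]*1000
        print(Y[::2,::2].round().astype(int)[:, :].tolist().__str__().replace('],','],\n'))
E
```

```text
(300, 200) [nan nan nan] nan
(200, 260) [ 0.3188  0.363  -0.0009] 0.0024064974977538868
(345, 225) [ 0.4279 -0.093  -0.0004] 0.0026902158750190075
(450, 210) [ 0.475  -0.4269 -0.0017] 0.003187759748988919
(385, 183) [ 0.5615 -0.2216  0.0037] 0.002249851629082384
(412, 182) [ 0.5645 -0.3077  0.004 ] 0.0030918637216319996
(444, 178) [ 0.5774 -0.4106  0.0025] 0.0033842178525778327
top [ 241   56   94   59 3845] [0.8629 0.0709] zmax [0.0186 0.0298 0.0748] [74. 72. 65.]
top [ 373   63   86   84 5573] [ 0.8095 -0.318 ] zmax [0.0348 0.0392 0.0444] [30. 54. 87.]
top [ 132   88   77   41 2947] [0.7908 0.4524] zmax [0.046  0.0742 0.0797] [40. 62. 43.]
top [ 211  128  122   56 3928] [0.6361 0.1325] zmax [0.0175 0.0743 0.1223] [66. 64. 59.]
top [347 139  16  16 188] [ 0.6777 -0.1255] zmax [0.0132 0.0169 0.0221] [38. 36. 33.]
top [435 168  21  21 203] [ 0.5756 -0.4103] zmax [0.0118 0.015  0.02  ] [101.  66.  36.]
top [146 173  18  15 206] [0.5668 0.5029] zmax [0.0336 0.0394 0.0443] [20. 19. 17.]
top [376 173  20  21 282] [ 0.561  -0.2217] zmax [0.0115 0.0153 0.0208] [107.  67.  34.]
top [403 172 
[... 5113 characters left out ...]
02. 148.]
side [337 246  26  18 272] [ 0.5629 -0.2256] zmax [0.0119 0.0148 0.0185] [172. 118.  76.]
side [288 248  14  20 203] [ 0.3986 -0.239 ] zmax [0.0153 0.039  0.0469] [114.  84. 116.]
side [344 267  27  19 269] [ 0.5659 -0.3122] zmax [0.0121 0.0148 0.0188] [171. 118.  76.]
side [293 268  17  18 232] [ 0.4104 -0.3137] zmax [0.0165 0.0398 0.0469] [133. 127. 117.]
side [243 285  22  12  51] [ 0.2784 -0.3313] zmax [0.0115 0.0141 0.018 ] [123. 118. 108.]
side [354 293  30  23 289] [ 0.5777 -0.4143] zmax [0.0114 0.0149 0.0182] [168. 117.  78.]
side [338 319  17  25 325] [ 0.4976 -0.5155] zmax [0.0178 0.043  0.0691] [163. 135. 119.]<stdin>:14: RuntimeWarning: invalid value encountered in cast
```

Depth confirms three brackets, two grey blocks (thin and medium) and three pockets whose openings widen towards -y. Now the precise poses.

```bash
cat > meas.py <<'E'
from h import *
def comp(n,p,d,zlo,zhi,box,mn=20):
    X=cloud(n,d);x0,x1,y0,y1=box
    m=(X[...,2]>zlo)&(X[...,2]<zhi)&(X[...,0]>x0)&(X[...,0]<x1)&(X[...,1]>y0)&(X[...,1]<y1)
    k,l,s,c=cv2.connectedComponentsWithStats(m.astype(np.uint8),connectivity=8)
    return [(l==i,X[l==i]) for i in range(1,k) if s[i,4]>=mn]
def rect(m,n,z):
    v,u=np.nonzero(m);P=cast(n,np.c_[u,v],z)[:,:2]
    r=cv2.minAreaRect((P*1000).astype(np.float32));return r,P.mean(0)
def rollers(n,p,d):
    o=[]
    for m,X in comp(n,p,d,.058,.085,(.3,.53,.0,.5),8):
        v,u=np.nonzero(m);o.append((cast(n,np.c_[u,v],.07)[:,:2].mean(0),len(u)))
    return o
E
python3 - <<'E'
from meas import *
for n in("top","side"):
    p,d=load(n);hsv=cv2.cvtColor(p,cv2.COLOR_RGB2HSV)
    print(n,"rollers",rollers(n,p,d))
    for m,X in comp(n,p,d,.036,.054,(.38,.52,-.35,-.03),15): print(" blk",rect(m,n,.045),p[m].mean(0).round())
    om=((hsv[...,0]>5)&(hsv[...,0]<20)&(hsv[...,1]>140)).astype(np.uint8)
    k,l,s,c=cv2.connectedComponentsWithStats(om)
    for i in range(1,k):
        if 200<s[i,4]<1500:
            X=cloud(n,d)[l==i]
            if .5<np.nanmean(X[:,0])<.65: print(" tray",rect(l==i,n,.016))
    X=cloud(n,d)
    if n=="top":
        for m,Y in comp(n,p,d,.010,.1,(.3,.53,.0,.5),100):
            r=cv2.minAreaRect((Y[Y[:,2]<.035][:,:2]*1000).astype(np.float32));print(" br",r)
    # rail
    m=(X[...,0]>.53)&(X[...,0]<.75)&(X[...,1]>-.06)&(X[...,1]<.35)&(X[...,2]>.03)&(X[...,2]<.115)
    P=X[m]
    # ransac plane
    rng=np.random.default_rng(0);best=None
    for _ in range(600):
        a=P[rng.choice(len(P),3,False)];nn=np.cross(a[1]-a[0],a[2]-a[0]);nn/=np.linalg.norm(nn)+1e-12;nn*=np.sign(nn[2]+1e-9)
        if abs(nn[2]-.866)>.08: continue
        c=abs((P-a[0])@nn)<.004
        if best is None or c.sum()>best.sum(): best=c
    Q=P[best];c0=Q.mean(0);nn=np.linalg.svd(Q-c0)[2][2];nn*=np.sign(nn[2])
    print(" rail n",nn,"tilt",np.degrees(np.arccos(nn[2])),"yaw",np.degrees(np.arctan2(-nn[1],-nn[0])),len(Q),
     "edge rect",cv2.minAreaRect((Q[:,:2]*1000).astype(np.float32)),"z@c",c0, np.percentile(Q[:,2],[1,99]))
E
```

```text
top rollers [(array([0.432 , 0.1353]), 91), (array([0.4097, 0.3982]), 102), (array([0.3849, 0.2894]), 101)]
 blk (((487.5680236816406, -50.17070007324219), (14.636900901794434, 39.334442138671875), 71.4482192993164), array([ 0.4873, -0.0501])) [37. 92. 82.]
 blk (((487.4385681152344, -129.48300170898438), (15.29150104522705, 41.09541320800781), 58.709251403808594), array([ 0.4878, -0.1296])) [100.  96.  88.]
 blk (((408.3861389160156, -304.9837341308594), (39.70797348022461, 26.800872802734375), 6.9843645095825195), array([ 0.4081, -0.3052])) [99. 95. 87.]
 blk (((396.6277770996094, -229.47332763671875), (25.56466293334961, 40.53328323364258), 20.282119750976562), array([ 0.3967, -0.2299])) [78. 45. 83.]
 tray (((576.4497680664062, -407.5230407714844), (60.25910568237305, 57.48027801513672), 4.281062602996826), array([ 0.5765, -0.4074]))
 tray (((560.6548461914062, -220.4656982421875), (60.211753845214844, 55.588584899902344), 3.3161449432373047), array([ 0.5608, -0.2202]))
 tray (((564.0805053710938, -305.619873046875), (57.41545104980469, 60.9866828918457), 89.8370132446289), array
[... 1238 characters left out ...]
2793), array([ 0.4103, -0.3118])) [151. 145. 134.]
 tray (((560.3132934570312, -227.0240020751953), (57.76676559448242, 56.017127990722656), 1.8413662910461426), array([ 0.5604, -0.2288]))
 tray (((563.1051635742188, -313.07666015625), (57.83058547973633, 56.42498016357422), 1.6491148471832275), array([ 0.5633, -0.3155]))
 tray (((575.4027099609375, -414.84381103515625), (59.155120849609375, 56.37351989746094), 3.6093831062316895), array([ 0.5748, -0.4177]))
 rail n [-0.4678 -0.0872  0.8795] tilt 28.413732872360683 yaw 10.565167998066967 618 edge rect ((655.9066772460938, 138.12876892089844), (50.55253982543945, 360.15478515625), 10.496639251708984) z@c [0.6634 0.1006 0.0835] [0.0708 0.0964]
```

```bash
cat > plan.py <<'E'
import sys
from h import *
from scipy.spatial.transform import Rotation as Ro
def tool(yaw,tilt):  # tool y along heading yaw raised by tilt deg, tool z down
    ps,t=np.radians([yaw,tilt]);y=np.array([np.cos(t)*np.cos(ps),np.cos(t)*np.sin(ps),np.sin(t)])
    x=np.array([-np.sin(ps),np.cos(ps),0]);return np.c_[x,y,np.cross(x,y)]
def show(tp,yaw,tilt=0):
    o=ctrl.get_obs();R=Ro.from_rotvec(o["tool_rot"]).as_matrix();T=tool(yaw,tilt);dp=np.array(tp)-o["tool_pos"]
    print("t",round(o["t"],1),"pos",o["tool_pos"],"F",o["contact_force"].round(1),"open",round(o["opening"],4),"grip",round(o["grip_force"],1))
    print(" shift(cur axes) mm",(R.T@dp*1000).round(1),"turn deg",np.degrees(Ro.from_matrix(R.T@T).as_rotvec()).round(2),"shift(new axes) mm",(T.T@dp*1000).round(1),"heading",np.degrees(np.arctan2(R[1,1],R[0,1])).round(2),"pitch",np.degrees(np.arcsin(R[2,1])).round(2))
if __name__=="__main__":
    for a in sys.argv[1:]:
        f=[float(s) for s in a.split(",")];show(f[:3],f[3],*(f[4:]))
E
python3 plan.py .40,-.30,.23,-73.8 .432,.135,.15,23
```

```text
t 0.1 pos [ 0.1743 -0.5996  0.2301] F [-0.  -0.1 -0.6] open 0.0855 grip 0.0
 shift(cur axes) mm [ 300.3 -224.7    0.6] turn deg [-0.11 -0.01  0.  ] shift(new axes) mm [ 300.3 -224.8    0.1] heading -73.8 pitch -0.11
t 0.1 pos [ 0.1743 -0.5996  0.2301] F [-0.  -0.1 -0.6] open 0.0855 grip 0.0
 shift(cur axes) mm [ 452.4 -633.4   81.4] turn deg [ -0.07  -0.1  -96.8 ] shift(new axes) mm [575.5 524.3  80.1] heading -73.8 pitch -0.11
```

Emit:
jog_arm([
  {"linear":[0.03,-0.0225,0],"delta_rot":[0,0,0],"grip":0.06},
  {"linear":[0.03,-0.0225,0],"delta_rot":[0,0,0],"grip":0.06},
  {"linear":[0.03,-0.0225,0],"delta_rot":[0,0,0],"grip":0.06},
  {"linear":[0.03,-0.0225,0],"delta_rot":[0,0,0],"grip":0.06},
  {"linear":[0.03,-0.0225,0],"delta_rot":[0,0,0],"grip":0.06},
  {"linear":[0.03,-0.0225,0],"delta_rot":[0,0,0],"grip":0.06},
  {"linear":[0.03,-0.0225,0],"delta_rot":[0,0,0],"grip":0.06},
  {"linear":[0.03,-0.0225,0],"delta_rot":[0,0,0],"grip":0.06},
  {"linear":[0.03,-0.0225,0],"delta_rot":[0,0,0],"grip":0.06},
  {"linear":[0.03,-0.0225,0],"delta_rot":[0,0,0],"grip":0.06},
])

```text
t: 1.1
tool_pos: [0.4002, -0.2988, 0.2308]
tool_rot: [-3.11, -0.442, 0.0]
contact_force: [0.8, -0.1, 0.6]
opening: 0.0597
grip_force: 0.0
```

Emit:
jog_arm([
  {"linear":[0,0,0],"delta_rot":[0,0,-8.4],"grip":0.06},
  {"linear":[0,0,0],"delta_rot":[0,0,-8.4],"grip":0.06},
  {"linear":[0,0,0],"delta_rot":[0,0,-8.4],"grip":0.06},
  {"linear":[0,0,0],"delta_rot":[0,0,-8.4],"grip":0.06},
  {"linear":[0,0,0],"delta_rot":[0,0,-8.4],"grip":0.06},
  {"linear":[0,0,0],"delta_rot":[0,0,-8.4],"grip":0.06},
  {"linear":[0,0,0],"delta_rot":[0,0,-8.4],"grip":0.06},
  {"linear":[0,0,0],"delta_rot":[0,0,-8.4],"grip":0.06},
  {"linear":[0,0,0],"delta_rot":[0,0,-8.4],"grip":0.06},
  {"linear":[0,0,0],"delta_rot":[0,0,-8.4],"grip":0.06},
])

```text
t: 2.1
tool_pos: [0.3994, -0.3001, 0.2307]
tool_rot: [-2.007, -2.415, -0.0]
contact_force: [0.7, -0.1, -0.4]
opening: 0.0599
grip_force: 0.0
```

```bash
python3 plan.py .432,.135,.15,23
```

```text
t 2.1 pos [ 0.3994 -0.3001  0.2307] F [ 0.7 -0.1 -0.4] open 0.0599 grip 0.0
 shift(cur axes) mm [421.7 111.7  81. ] turn deg [ -0.03  -0.05 -12.45] shift(new axes) mm [387.8 200.   80.7] heading 10.55 pitch -0.03
```

Emit:
jog_arm([
  {"linear":[0.0422,0.0112,0.005],"delta_rot":[0,0,0],"grip":0.06},
  {"linear":[0.0422,0.0112,0.005],"delta_rot":[0,0,0],"grip":0.06},
  {"linear":[0.0422,0.0112,0.005],"delta_rot":[0,0,0],"grip":0.06},
  {"linear":[0.0422,0.0112,0.005],"delta_rot":[0,0,0],"grip":0.06},
  {"linear":[0.0422,0.0112,0.005],"delta_rot":[0,0,0],"grip":0.06},
  {"linear":[0.0422,0.0112,0.005],"delta_rot":[0,0,0],"grip":0.06},
  {"linear":[0.0422,0.0112,0.005],"delta_rot":[0,0,0],"grip":0.06},
  {"linear":[0.0422,0.0112,0.005],"delta_rot":[0,0,0],"grip":0.06},
  {"linear":[0.0422,0.0112,0.005],"delta_rot":[0,0,0],"grip":0.06},
  {"linear":[0.0422,0.0112,0.005],"delta_rot":[0,0,-6.2],"grip":0.06},
])

```text
t: 3.1
tool_pos: [0.4347, 0.1366, 0.1809]
tool_rot: [1.878, 2.518, -0.0]
contact_force: [0.7, 0.1, 0.6]
opening: 0.0605
grip_force: 0.0
```

Emit:
jog_arm([
  {"linear":[0,0,0],"delta_rot":[0,0,-6.2],"grip":0.06},
  {"linear":[0,0,0],"delta_rot":[0,0,0],"grip":0.06},
])

```text
t: 3.3
tool_pos: [0.4345, 0.1359, 0.1806]
tool_rot: [-1.739, -2.615, 0.002]
contact_force: [0.9, 0.2, -0.3]
opening: 0.06
grip_force: 0.0
```

```bash
python3 plan.py .4325,.135,.026,23; python3 - <<'E'
from h import *
p,d=shot("side","s1.npz")
cv2.imwrite("pics/s1.png",cv2.cvtColor(cv2.resize(p[100:230,200:360],(800,650)),cv2.COLOR_RGB2BGR)[:600])
E
```

```text
t 3.3 pos [0.4345 0.1359 0.1806] F [ 0.9  0.2 -0.3] open 0.06 grip 0.0
 shift(cur axes) mm [ -0.1  -2.  154.6] turn deg [-0.09 -0.01 -0.24] shift(new axes) mm [ -0.1  -2.2 154.6] heading 22.76 pitch -0.09
```

View pics/s1.png

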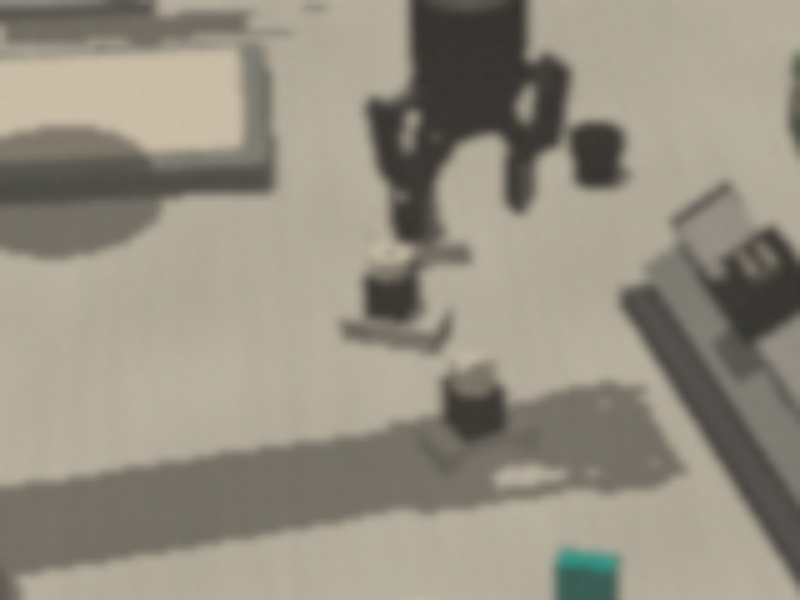

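The side crop shows the open gripper at (465,150) above the bracket at (475,400), with its post and roller between the fingers' line. I'll descend and grip.

Emit:
jog_arm([
  {"linear":[0,-0.002,0.03],"delta_rot":[0,0,0],"grip":0.06},
  {"linear":[0,0,0.03],"delta_rot":[0,0,0],"grip":0.06},
  {"linear":[0,0,0.03],"delta_rot":[0,0,0],"grip":0.06},
  {"linear":[0,0,0.03],"delta_rot":[0,0,0],"grip":0.06},
  {"linear":[0,0,0.02],"delta_rot":[0,0,0],"grip":0.06},
  {"linear":[0,0,0.014],"delta_rot":[0,0,0],"grip":0.06},
  {"linear":[0,0,0],"delta_rot":[0,0,0],"grip":0.06},
])

```text
t: 4.05
tool_pos: [0.4314, 0.1327, 0.025]
tool_rot: [-1.746, -2.607, 0.005]
contact_force: [-0.3, -1.0, -0.3]
opening: 0.0601
grip_force: 0.0
```

Emit:
jog_arm([
  {"linear":[0,0,0],"delta_rot":[0,0,0],"grip":0.02},
  {"linear":[0,0,0],"delta_rot":[0,0,0],"grip":0.02},
  {"linear":[0,0,0],"delta_rot":[0,0,0],"grip":0.02},
  {"linear":[0,0,0],"delta_rot":[0,0,0],"grip":0.02},
  {"linear":[0,0,0],"delta_rot":[0,0,0],"grip":0.02},
], newtons=60)

```text
t: 4.55
tool_pos: [0.4346, 0.1339, 0.0288]
tool_rot: [1.742, 2.612, 0.002]
contact_force: [0.4, -2.0, 6.5]
opening: 0.033
grip_force: 60.8
```

Emit:
jog_arm([
  {"linear":[0,0,-0.02],"delta_rot":[0,0,0],"grip":0.02},
  {"linear":[0,0,-0.03],"delta_rot":[0,0,0],"grip":0.02},
  {"linear":[0,0,-0.04],"delta_rot":[0,0,0],"grip":0.02},
  {"linear":[0,0,-0.04],"delta_rot":[0,0,0],"grip":0.02},
  {"linear":[0,0,0],"delta_rot":[0,0,0],"grip":0.02},
  {"linear":[0,0,0],"delta_rot":[0,0,0],"grip":0.02},
])

```text
t: 5.15
tool_pos: [0.4333, 0.1342, 0.1575]
tool_rot: [1.743, 2.613, 0.001]
contact_force: [0.4, -0.0, -3.4]
opening: 0.0331
grip_force: 60.7
```

```bash
python3 plan.py .4325,.135,.16,23; python3 - <<'E'
from h import *
p,d=shot("side","s2.npz");t,dt=shot("top","t2.npz")
a=cv2.resize(p[100:200,230:350],(720,600));b=cv2.resize(t[130:250,170:350],(800,533))
cv2.imwrite("pics/s2.png",cv2.cvtColor(a,cv2.COLOR_RGB2BGR))
E
```

```text
t 5.2 pos [0.4333 0.1342 0.1575] F [ 0.4 -0.  -3.4] open 0.0331 grip 60.7
 shift(cur axes) mm [ 1.1 -0.5 -2.5] turn deg [ 0.06 -0.   -0.39] shift(new axes) mm [ 1.1 -0.5 -2.5] heading 22.61 pitch 0.06
```

View pics/s2.png

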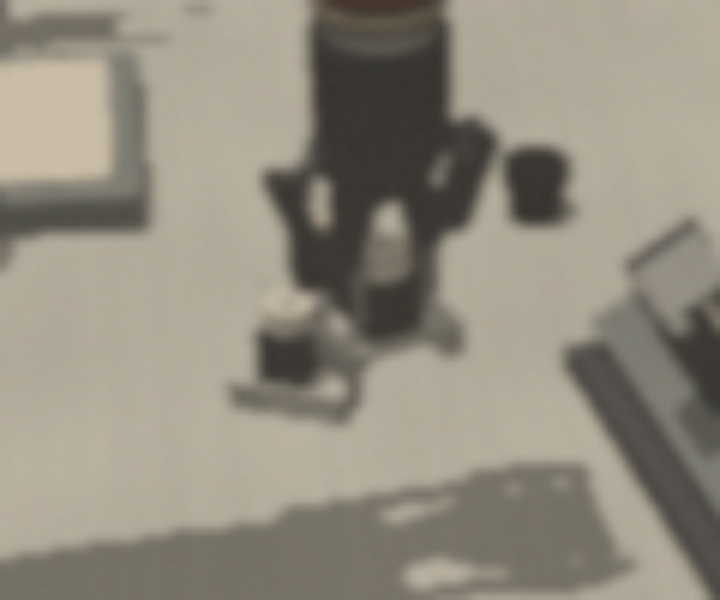

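The bracket hangs level in the fingers at (390,290). The neighbouring bracket at (290,350) is untouched. Now I'll refine the rail and counter.

```bash
python3 - <<'E'
from h import *
Z={}
for n in("top","side"):
    p,d=load(n);X=cloud(n,d);v,u=np.mgrid[:400,:640]
    g=cv2.cvtColor(p,cv2.COLOR_RGB2GRAY)
    best=None
    yaw=np.radians(10.8)
    for it in range(3):
        ex=np.array([np.cos(yaw)*np.cos(np.pi/6),np.sin(yaw)*np.cos(np.pi/6),.5]);ey=np.array([-np.sin(yaw),np.cos(yaw),0]);ez=np.cross(ex,ey)
        O=np.array([.6558,.1374,.085]) if it==0 else O
        L=(X-O)@np.c_[ex,ey,ez]
        fin=np.isfinite(L).all(-1)
        r=fin&(abs(L[...,2])<.009)&(abs(L[...,0])<.045)&(abs(L[...,1])<.2)
        r=cv2.morphologyEx(r.astype(np.uint8),cv2.MORPH_OPEN,np.ones((2,2),np.uint8))>0
        A=L[r];hi=[];lo=[]
        for y in np.arange(-.16,.16,.008):
            b=A[(A[:,1]>=y)&(A[:,1]<y+.008)]
            if len(b)>15: hi.append((y+.004,np.percentile(b[:,0],97)));lo.append((y+.004,np.percentile(b[:,0],3)))
        hi=np.array(hi);lo=np.array(lo)
        fh=np.polyfit(hi[:,0],hi[:,1],1);fl=np.polyfit(lo[:,0],lo[:,1],1)
        mid=(fh[1]+fl[1])/2
        c=A[abs(A[:,0])<.015]
        print(n,"slopes deg",np.degrees([fh[0],fl[0]]),"edges",fh[1],fl[1],"yext",np.percentile(A[:,1],[.3,99.7]),"z",np.median(c[:,2]),"O",O)
        k=fin&(L[...,2]>.03)&(L[...,2]<.055)&(abs(L[...,0])<.05)&(abs(L[...,1])<.17);K=L[k]
        print("   counter y",np.percentile(K[:,1],[3,50,97]),"x",np.percentile(K[:,0],[3,97]),len(K))
        yaw-=np.mean([fh[0],fl[0]]);
        e=np.percentile(A[:,1],[.3,99.7]);O=O+ex*mid+ey*e.mean()+ez*np.median(c[:,2]);O=O+ex*(.085-O[2])/.5*0
    print(n,"yaw",np.degrees(yaw),"O",O)
E
```

```text
top slopes deg [-0.1776 -0.1206] edges 0.01856979409209641 -0.03390332328807077 yext [nan nan] z 0.0005326662794926963 O [0.6558 0.1374 0.085 ]
   counter y [0.0062 0.0327 0.0591] x [-0.0314  0.031 ] 419Traceback (most recent call last):
  File "<stdin>", line 20, in <module>
IndexError: too many indices for array: array is 1-dimensional, but 2 were indexed
```

```bash
python3 - <<'E'
from h import *
for n in("top","side"):
    p,d=load(n);X=cloud(n,d)
    yaw=np.radians(10.8);O=np.array([.6558,.1374,.085])
    for it in range(3):
        ex=np.array([np.cos(yaw)*np.cos(np.pi/6),np.sin(yaw)*np.cos(np.pi/6),.5]);ey=np.array([-np.sin(yaw),np.cos(yaw),0]);ez=np.cross(ex,ey)
        L=(X-O)@np.c_[ex,ey,ez];fin=np.isfinite(L).all(-1)
        r=fin&(abs(L[...,2])<.009)&(abs(L[...,0])<.045)&(abs(L[...,1])<.2)
        A=L[r];hi=[];lo=[]
        for y in np.arange(-.16,.16,.008):
            b=A[(A[:,1]>=y)&(A[:,1]<y+.008)]
            if len(b)>12: hi.append((y+.004,np.percentile(b[:,0],97)));lo.append((y+.004,np.percentile(b[:,0],3)))
        hi=np.array(hi);lo=np.array(lo);fh=np.polyfit(hi[:,0],hi[:,1],1);fl=np.polyfit(lo[:,0],lo[:,1],1)
        e=np.percentile(A[:,1],[.3,99.7]);z=np.median(A[abs(A[:,0])<.015][:,2])
        K=L[fin&(L[...,2]>.03)&(L[...,2]<.055)&(abs(L[...,0])<.05)&(abs(L[...,1])<.17)]
        if it!=1:print(n,"slopes",np.degrees([fh[0],fl[0]]),"edges",fh[1],fl[1],"yext",e,"z",z,"O",O,"yaw",np.degrees(yaw),"counter y",np.percentile(K[:,1],[3,50,97]),"x",np.percentile(K[:,0],[3,97]))
        yaw-=0; yaw+=np.mean([fh[0],fl[0]])*-1; O=O+ex*(fh[1]+fl[1])/2+ey*e.mean()+ez*z
E
```

```text
top slopes [-0.2314 -0.2834] edges 0.022174290190322493 -0.02451681193545277 yext [-0.1735  0.174 ] z 0.000576011006750958 O [0.6558 0.1374 0.085 ] yaw 10.8 counter y [0.0062 0.0327 0.0591] x [-0.0314  0.031 ]
top slopes [ 0.0411 -0.0404] edges 0.023296929165745456 -0.023297358756914792 yext [-0.1737  0.1737] z -3.496113422177733e-07 O [0.6544 0.1374 0.085 ] yaw 11.057120850985953 counter y [0.006  0.0325 0.0588] x [-0.0301  0.032 ]
side slopes [-0.3638 -0.3113] edges 0.02224980210072174 -0.022312625237223545 yext [-0.1793  0.1762] z -0.0010053402833762773 O [0.6558 0.1374 0.085 ] yaw 10.8 counter y [0.0011 0.0254 0.0555] x [-0.0308  0.03  ]
side slopes [-0.0318  0.0407] edges 0.022191168039573685 -0.022191165624636446 yext [-0.1778  0.1778] z -4.469795341779419e-05 O [0.6566 0.136  0.0843] yaw 11.105192822780038 counter y [0.0027 0.027  0.0571] x [-0.0307  0.03  ]
```

Rail yaw is 11.07° and its origin is about (0.655, 0.137, 0.085). The counter sits at rail y of about 0.031, so there are three slots free on the -y side, at -0.140, -0.085 and -0.030.

Emit:
jog_arm([
  {"linear":[0,0,-0.03],"delta_rot":[0,0,5.8],"grip":0.02},
  {"linear":[0,0,-0.02],"delta_rot":[0,0,5.8],"grip":0.02},
  {"linear":[0,0,0],"delta_rot":[0,0,0],"grip":0.02},
])

```text
t: 5.55
tool_pos: [0.4341, 0.1342, 0.2082]
tool_rot: [1.997, 2.423, 0.002]
contact_force: [0.9, 0.4, -2.3]
opening: 0.0328
grip_force: 60.7
```

```bash
python3 plan.py .681,-.0005,.17,11.07
```

```text
t 5.5 pos [0.4341 0.1342 0.2082] F [ 0.9  0.4 -2.3] open 0.0328 grip 60.7
 shift(cur axes) mm [-179.4  216.6   38.6] turn deg [ 0.12  0.   -0.06] shift(new axes) mm [-179.6  216.5   38.2] heading 11.01 pitch 0.12
```

Emit:
jog_arm([
  {"linear":[-0.0224,0.0271,0],"delta_rot":[0,0,0],"grip":0.02},
  {"linear":[-0.0224,0.0271,0],"delta_rot":[0,0,0],"grip":0.02},
  {"linear":[-0.0224,0.0271,0],"delta_rot":[0,0,0],"grip":0.02},
  {"linear":[-0.0224,0.0271,0],"delta_rot":[0,0,0],"grip":0.02},
  {"linear":[-0.0224,0.0271,0],"delta_rot":[0,0,0],"grip":0.02},
  {"linear":[-0.0224,0.0271,0],"delta_rot":[0,0,0],"grip":0.02},
  {"linear":[-0.0224,0.0271,0],"delta_rot":[0,0,0],"grip":0.02},
  {"linear":[-0.0224,0.0271,0.01],"delta_rot":[0,0,0],"grip":0.02},
  {"linear":[0,0,0.028],"delta_rot":[0,0,0],"grip":0.02},
  {"linear":[0,0,0],"delta_rot":[0,0,0],"grip":0.02},
])

```text
t: 6.55
tool_pos: [0.6763, -0.0006, 0.16]
tool_rot: [-1.989, -2.415, 0.012]
contact_force: [-0.6, -0.0, -4.8]
opening: 0.0333
grip_force: 61.0
```

```bash
python3 plan.py .681,-.0005,.1165,11.07; python3 - <<'E'
from h import *
p,d=shot("side","s3.npz")
cv2.imwrite("pics/s3.png",cv2.cvtColor(cv2.resize(p[110:230,290:430],(700,600)),cv2.COLOR_RGB2BGR))
E
```

```text
t 6.5 pos [ 0.6763 -0.0006  0.16  ] F [-0.6 -0.  -4.8] open 0.0333 grip 61.0
 shift(cur axes) mm [-1.   5.2 43.4] turn deg [-0.8  -0.26 -0.01] shift(new axes) mm [-0.8  4.6 43.5] heading 11.06 pitch -0.8
```

View pics/s3.png

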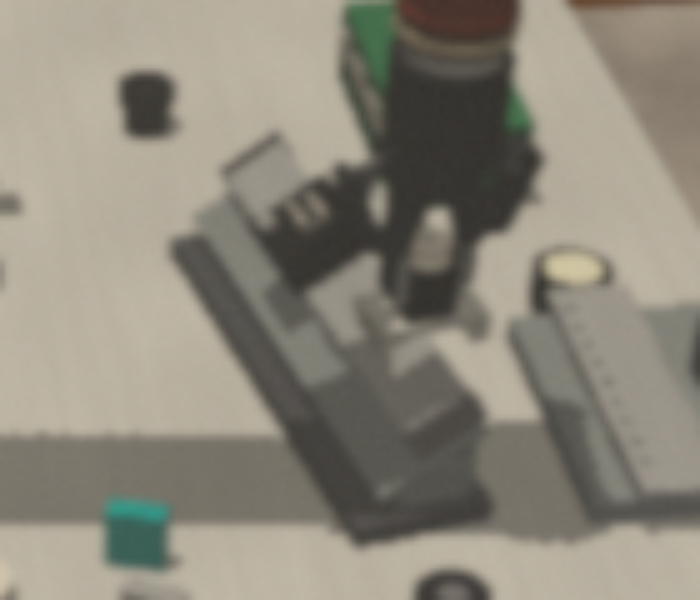

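The side crop shows the bracket held level above the right-hand part of the rail, with its lip end just past the upper edge. I'll lower it carefully.

Emit:
jog_arm([
  {"linear":[0,0.0045,0],"delta_rot":[-0.4,0,0],"grip":0.02},
  {"linear":[0,0,0.02],"delta_rot":[0,0,0],"grip":0.02},
  {"linear":[0,0,0],"delta_rot":[0,0,0],"grip":0.02},
  {"linear":[0,0,0],"delta_rot":[0,0,0],"grip":0.02},
])

```text
t: 7.0
tool_pos: [0.6847, 0.0008, 0.15]
tool_rot: [1.994, 2.421, 0.009]
contact_force: [0.5, 0.1, -2.2]
opening: 0.0331
grip_force: 61.1
```

```bash
python3 plan.py .681,-.0005,.1165,11.07
```

```text
t 7.0 pos [0.6847 0.0008 0.15  ] F [ 0.5  0.1 -2.2] open 0.0331 grip 61.1
 shift(cur axes) mm [-0.6 -4.2 33.5] turn deg [ 0.42  0.   -0.01] shift(new axes) mm [-0.6 -3.9 33.5] heading 11.06 pitch 0.42
```

Emit:
jog_arm([
  {"linear":[0,-0.003,0.015],"delta_rot":[0.4,0,0],"grip":0.02},
  {"linear":[0,0,0.012],"delta_rot":[0,0,0],"grip":0.02},
  {"linear":[0,0,0.006],"delta_rot":[0,0,0],"grip":0.02},
  {"linear":[0,0,0],"delta_rot":[0,0,0],"grip":0.02},
  {"linear":[0,0,0],"delta_rot":[0,0,0],"grip":0.02},
  {"linear":[0,0,0],"delta_rot":[0,0,0],"grip":0.02},
])

```text
t: 7.6
tool_pos: [0.6825, -0.0003, 0.117]
tool_rot: [1.998, 2.423, 0.001]
contact_force: [0.5, -0.2, -2.6]
opening: 0.0334
grip_force: 61.1
```

Emit:
jog_arm([
  {"linear":[0,0,0.002],"delta_rot":[0,0,0],"grip":0.02},
  {"linear":[0,0,0],"delta_rot":[0,0,0],"grip":0.02},
])

```text
t: 7.8
tool_pos: [0.6821, -0.0002, 0.1144]
tool_rot: [1.998, 2.424, 0.0]
contact_force: [-0.2, 0.2, -2.4]
opening: 0.033
grip_force: 61.1
```

Emit:
jog_arm([
  {"linear":[0,0,0.002],"delta_rot":[0,0,0],"grip":0.02},
  {"linear":[0,0,0],"delta_rot":[0,0,0],"grip":0.02},
])

```text
t: 8.0
tool_pos: [0.6822, -0.0002, 0.1123]
tool_rot: [1.998, 2.424, 0.0]
contact_force: [0.5, 0.5, -2.4]
opening: 0.0335
grip_force: 61.2
```

Emit:
jog_arm([
  {"linear":[0,0,0.001],"delta_rot":[0,0,0],"grip":0.02},
  {"linear":[0,0,0.001],"delta_rot":[0,0,0],"grip":0.02},
  {"linear":[0,0,0],"delta_rot":[0,0,0],"grip":0.02},
])

```text
t: 8.3
tool_pos: [0.6824, -0.0002, 0.112]
tool_rot: [1.998, 2.424, 0.0]
contact_force: [-4.5, 0.7, 4.3]
opening: 0.033
grip_force: 62.2
```

Emit:
jog_arm([
  {"linear":[0,0,0.001],"delta_rot":[0,0,0],"grip":0.02},
  {"linear":[0,0,0],"delta_rot":[0,0,0],"grip":0.02},
])

```text
t: 8.5
tool_pos: [0.6824, -0.0003, 0.1119]
tool_rot: [1.998, 2.424, 0.0]
contact_force: [-5.9, 0.9, 8.9]
opening: 0.0327
grip_force: 62.6
```

Emit:
jog_arm([
  {"linear":[0,0,-0.002],"delta_rot":[0,0,0],"grip":0.02},
  {"linear":[0,-0.003,0],"delta_rot":[0,0,0],"grip":0.02},
  {"linear":[0,-0.003,0],"delta_rot":[0,0,0],"grip":0.02},
  {"linear":[0,-0.002,0],"delta_rot":[0,0,0],"grip":0.02},
  {"linear":[0,0,0],"delta_rot":[0,0,0],"grip":0.02},
])

```text
t: 9.0
tool_pos: [0.6746, -0.0018, 0.112]
tool_rot: [1.997, 2.423, 0.002]
contact_force: [2.7, 1.2, 3.1]
opening: 0.0329
grip_force: 61.7
```

Emit:
jog_arm([
  {"linear":[0,-0.001,0],"delta_rot":[0,0,0],"grip":0.02},
  {"linear":[0,-0.001,0],"delta_rot":[0,0,0],"grip":0.02},
  {"linear":[0,0,0],"delta_rot":[0,0,0],"grip":0.02},
])

```text
t: 9.3
tool_pos: [0.6729, -0.0021, 0.112]
tool_rot: [1.997, 2.423, 0.002]
contact_force: [4.3, -0.1, 2.3]
opening: 0.0334
grip_force: 61.8
```

Emit:
jog_arm([
  {"linear":[0,-0.001,0],"delta_rot":[0,0,0],"grip":0.02},
  {"linear":[0,-0.001,0],"delta_rot":[0,0,0],"grip":0.02},
  {"linear":[0,0,0],"delta_rot":[0,0,0],"grip":0.02},
])

```text
t: 9.6
tool_pos: [0.6717, -0.0023, 0.1119]
tool_rot: [1.996, 2.422, 0.005]
contact_force: [7.2, 1.0, 2.5]
opening: 0.033
grip_force: 61.6
```

The lip is against the edge where expected (TCP x 0.672). Now I'll tilt about the edge.

Emit:
jog_arm([
  {"linear":[0,-0.0014,0.0028],"delta_rot":[-5,0,0],"grip":0.02},
  {"linear":[0,0,0],"delta_rot":[0,0,0],"grip":0.02},
  {"linear":[0,-0.0014,0.0028],"delta_rot":[-5,0,0],"grip":0.02},
  {"linear":[0,0,0],"delta_rot":[0,0,0],"grip":0.02},
])

```text
t: 10.0
tool_pos: [0.6689, -0.0029, 0.106]
tool_rot: [1.921, 2.328, 0.212]
contact_force: [12.2, 1.8, -2.4]
opening: 0.0329
grip_force: 62.2
```

```bash
python3 plan.py .6695,-.0027,.1062,11.07,10
```

```text
t 10.0 pos [ 0.6689 -0.0029  0.106 ] F [12.2  1.8 -2.4] open 0.0329 grip 62.2
 shift(cur axes) mm [ 0.   0.6 -0.1] turn deg [ 0.43  0.05 -0.13] shift(new axes) mm [ 0.   0.6 -0.1] heading 10.94 pitch 10.43
```

Emit:
jog_arm([
  {"linear":[0,0.0,0.0028],"delta_rot":[-5,0,0],"grip":0.02},
  {"linear":[0,-0.001,0.0029],"delta_rot":[-5,0,0],"grip":0.02},
  {"linear":[0,0,0],"delta_rot":[0,0,0],"grip":0.02},
])

```text
t: 10.3
tool_pos: [0.6675, -0.0031, 0.0999]
tool_rot: [1.84, 2.23, 0.397]
contact_force: [6.7, 1.9, 1.4]
opening: 0.0328
grip_force: 63.3
```

```bash
python3 plan.py .6674,-.003,.1000,11.07,30
```

```text
t 10.3 pos [ 0.6675 -0.0031  0.0999] F [6.7 1.9 1.4] open 0.0328 grip 63.3
 shift(cur axes) mm [ 0.1 -0.1 -0.2] turn deg [-9.81  0.06 -0.13] shift(new axes) mm [ 0.1 -0.  -0.2] heading 10.93 pitch 20.19
```

Emit:
jog_arm([
  {"linear":[0,-0.0014,0.0029],"delta_rot":[-5,0,0],"grip":0.02},
  {"linear":[0,-0.0014,0.003],"delta_rot":[-5,0,0],"grip":0.02},
  {"linear":[0,0,0],"delta_rot":[0,0,0],"grip":0.02},
  {"linear":[0,0,0],"delta_rot":[0,0,0],"grip":0.02},
])

```text
t: 10.7
tool_pos: [0.6672, -0.0032, 0.0936]
tool_rot: [1.751, 2.124, 0.569]
contact_force: [-3.6, -2.2, 7.6]
opening: 0.0331
grip_force: 64.9
```

```bash
python3 plan.py .6667,-.003,.0935,11.07,30
```

```text
t 10.7 pos [ 0.6672 -0.0032  0.0936] F [-3.6 -2.2  7.6] open 0.0331 grip 64.9
 shift(cur axes) mm [ 0.3 -0.5 -0.2] turn deg [-0.02  0.04 -0.06] shift(new axes) mm [ 0.3 -0.5 -0.2] heading 11.0 pitch 29.98
```

Emit:
jog_arm([
  {"linear":[0,0,0.002],"delta_rot":[-1,0,0],"grip":0.02},
  {"linear":[0,0,0.002],"delta_rot":[-1,0,0],"grip":0.02},
  {"linear":[0,0,0],"delta_rot":[0,0,0],"grip":0.02},
  {"linear":[0,0,0],"delta_rot":[0,0,0],"grip":0.02},
])

```text
t: 11.1
tool_pos: [0.6675, -0.0032, 0.0935]
tool_rot: [1.732, 2.11, 0.597]
contact_force: [-46.9, -7.3, 47.7]
opening: 0.0331
grip_force: 72.9
```

```bash
python3 plan.py .6667,-.003,.0935,11.07,30
```

```text
t 11.1 pos [ 0.6675 -0.0032  0.0935] F [-46.9  -7.3  47.7] open 0.0331 grip 72.9
 shift(cur axes) mm [ 0.4 -0.6 -0.4] turn deg [ 1.6  -0.11  0.16] shift(new axes) mm [ 0.4 -0.6 -0.4] heading 11.25 pitch 31.6
```

Emit:
jog_arm([
  {"linear":[0,0,-0.004],"delta_rot":[2,0,0],"grip":0.02},
  {"linear":[0,0,0],"delta_rot":[0,0,0],"grip":0.02},
  {"linear":[0,0,0],"delta_rot":[0,0,0],"grip":0.06},
  {"linear":[0,0,0],"delta_rot":[0,0,0],"grip":0.06},
  {"linear":[0,0,0],"delta_rot":[0,0,0],"grip":0.06},
])

```text
t: 11.6
tool_pos: [0.6662, -0.0026, 0.0911]
tool_rot: [1.753, 2.127, 0.567]
contact_force: [-0.3, 0.3, -1.0]
opening: 0.0597
grip_force: 0.0
```

Emit:
jog_arm([
  {"linear":[0,0,-0.02],"delta_rot":[0,0,0],"grip":0.06},
  {"linear":[0,0,-0.03],"delta_rot":[0,0,0],"grip":0.06},
  {"linear":[0,0,-0.04],"delta_rot":[0,0,0],"grip":0.06},
  {"linear":[0,0,-0.04],"delta_rot":[5,0,0],"grip":0.06},
  {"linear":[0,0,0],"delta_rot":[8,0,0],"grip":0.06},
  {"linear":[0,0,0],"delta_rot":[8,0,0],"grip":0.06},
  {"linear":[0,0,0],"delta_rot":[8,0,0],"grip":0.06},
  {"linear":[0,0,0],"delta_rot":[0.6,0,0],"grip":0.06},
])

```text
t: 12.4
tool_pos: [0.6053, -0.0149, 0.2046]
tool_rot: [1.995, 2.424, 0.006]
contact_force: [-0.1, 0.2, -0.7]
opening: 0.0599
grip_force: 0.0
```

```bash
python3 - <<'E'
from meas import *
t,dt=shot("top","t4.npz");p,d=shot("side","s4.npz")
print(rollers("top",t,dt),rollers("side",p,d))
for m,Y in comp("top",t,dt,.010,.1,(.3,.53,.0,.5),100):
    r=cv2.minAreaRect((Y[Y[:,2]<.035][:,:2]*1000).astype(np.float32));print(" br",r)
cv2.imwrite("pics/s4.png",cv2.cvtColor(cv2.resize(p[120:240,300:440],(700,600)),cv2.COLOR_RGB2BGR))
E
python3 plan.py .41,.398,.15,2.8
```

```text
[(array([0.4088, 0.3986]), 101), (array([0.3852, 0.2897]), 101)] [(array([0.4122, 0.3902]), 45), (array([0.3878, 0.2815]), 48)]
 br ((411.5923156738281, 400.7888488769531), (75.97791290283203, 46.0386848449707), 2.523798704147339)
 br ((386.4862060546875, 289.31097412109375), (44.8843879699707, 75.68212890625), 68.50487518310547)
t 12.5 pos [ 0.6036 -0.0151  0.2042] F [-0.6  0.2 -0.2] open 0.0598 grip 0.0
 shift(cur axes) mm [ 442.4 -111.2   54. ] turn deg [ 0.33 -0.09  8.24] shift(new axes) mm [ 422.  -173.2   54.2] heading 11.04 pitch 0.34
```

View pics/s4.png

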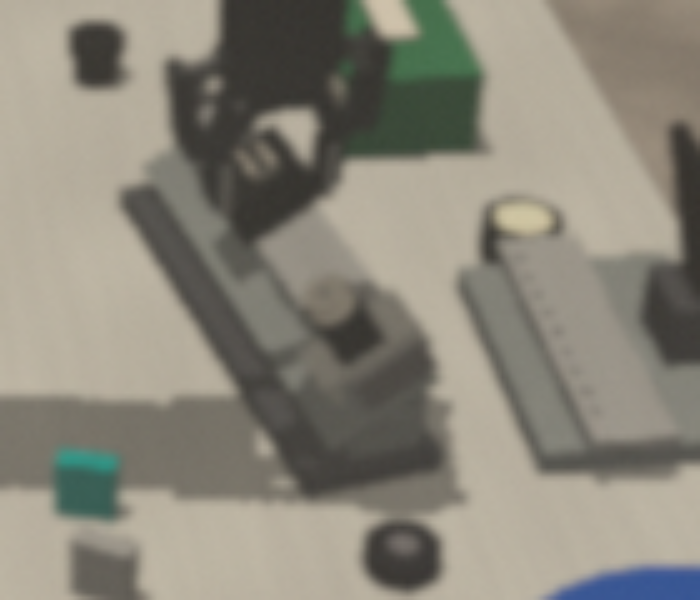

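The first bracket sits flush on the rail at (350,330) and the counter is still in place. The other two brackets haven't moved. I'll fetch the one at (0.385, 0.290), heading -21.5°.

Emit:
jog_arm([
  {"linear":[0,0,0],"delta_rot":[0.3,0,8.1],"grip":0.06},
  {"linear":[0,0,0],"delta_rot":[0,0,8.1],"grip":0.06},
  {"linear":[0,0,0],"delta_rot":[0,0,8.1],"grip":0.06},
  {"linear":[0,0,0],"delta_rot":[0,0,8.1],"grip":0.06},
  {"linear":[0,0,0],"delta_rot":[0,0,0],"grip":0.06},
])

```text
t: 13.0
tool_pos: [0.6025, -0.0155, 0.2053]
tool_rot: [2.595, 1.77, 0.004]
contact_force: [-0.1, 0.7, -0.3]
opening: 0.0598
grip_force: 0.0
```

Emit:
jog_arm([
  {"linear":[0.0226,-0.035,0],"delta_rot":[0,0,0],"grip":0.06},
  {"linear":[0.0226,-0.035,0],"delta_rot":[0,0,0],"grip":0.06},
  {"linear":[0.0226,-0.035,0],"delta_rot":[0,0,0],"grip":0.06},
  {"linear":[0.0226,-0.035,0],"delta_rot":[0,0,0],"grip":0.06},
  {"linear":[0.0226,-0.035,0],"delta_rot":[0,0,0],"grip":0.06},
  {"linear":[0.0226,-0.035,0],"delta_rot":[0,0,0],"grip":0.06},
  {"linear":[0.0226,-0.035,0],"delta_rot":[0,0,0],"grip":0.06},
  {"linear":[0.0226,-0.035,0],"delta_rot":[0,0,0],"grip":0.06},
  {"linear":[0.0226,-0.035,0],"delta_rot":[0,0,0],"grip":0.06},
  {"linear":[0,0,0],"delta_rot":[0,0,0],"grip":0.06},
])

```text
t: 14.0
tool_pos: [0.3816, 0.2913, 0.2052]
tool_rot: [-2.586, -1.781, -0.004]
contact_force: [-0.4, -0.1, 0.4]
opening: 0.0598
grip_force: 0.0
```

Emit:
jog_arm([
  {"linear":[0,0,0],"delta_rot":[0,0,0],"grip":0.06},
  {"linear":[0,0,0],"delta_rot":[0,0,0],"grip":0.06},
])

```text
t: 14.2
tool_pos: [0.385, 0.2881, 0.2054]
tool_rot: [2.594, 1.771, 0.003]
contact_force: [0.1, -0.2, 0.2]
opening: 0.0602
grip_force: 0.0
```

```bash
python3 plan.py .3855,.2897,.028,-21.5; python3 - <<'E'
from meas import *
p,d=shot("side");print(rollers("side",p,d))
E
```

```text
t 14.2 pos [0.385  0.2881 0.2054] F [ 0.1 -0.2  0.2] open 0.0602 grip 0.0
 shift(cur axes) mm [  1.5  -0.4 177.4] turn deg [ 0.1  -0.08  0.12] shift(new axes) mm [  1.7  -0.1 177.4] heading -21.38 pitch 0.1
[(array([0.4119, 0.3896]), 45), (array([0.3884, 0.2802]), 53)]
```

Emit:
jog_arm([
  {"linear":[0.0015,0,0.04],"delta_rot":[0,0,0],"grip":0.06},
  {"linear":[0,0,0.04],"delta_rot":[0,0,0],"grip":0.06},
  {"linear":[0,0,0.04],"delta_rot":[0,0,0],"grip":0.06},
  {"linear":[0,0,0.035],"delta_rot":[0,0,0],"grip":0.06},
  {"linear":[0,0,0.0215],"delta_rot":[0,0,0],"grip":0.06},
  {"linear":[0,0,0],"delta_rot":[0,0,0],"grip":0.06},
  {"linear":[0,0,0],"delta_rot":[0,0,0],"grip":0.06},
])

```text
t: 14.95
tool_pos: [0.3863, 0.2898, 0.0294]
tool_rot: [2.596, 1.769, 0.003]
contact_force: [0.6, 0.8, -0.1]
opening: 0.0598
grip_force: 0.0
```

Emit:
jog_arm([
  {"linear":[0,0,0],"delta_rot":[0,0,0],"grip":0.02},
  {"linear":[0,0,0],"delta_rot":[0,0,0],"grip":0.02},
  {"linear":[0,0,0],"delta_rot":[0,0,0],"grip":0.02},
  {"linear":[0,0,0],"delta_rot":[0,0,0],"grip":0.02},
  {"linear":[0,0,0],"delta_rot":[0,0,0],"grip":0.02},
])

```text
t: 15.45
tool_pos: [0.3874, 0.2913, 0.0314]
tool_rot: [2.594, 1.77, 0.009]
contact_force: [0.6, -0.8, 6.8]
opening: 0.0328
grip_force: 61.1
```

Emit:
jog_arm([
  {"linear":[0,0,-0.03],"delta_rot":[0,0,0],"grip":0.02},
  {"linear":[0,0,-0.04],"delta_rot":[0,0,0],"grip":0.02},
  {"linear":[0,0,-0.04],"delta_rot":[0,0,0],"grip":0.02},
  {"linear":[0,0,-0.04],"delta_rot":[0,0,-8.1],"grip":0.02},
  {"linear":[0,0,-0.03],"delta_rot":[0,0,-8.1],"grip":0.02},
  {"linear":[0,0,0],"delta_rot":[0,0,-8.1],"grip":0.02},
  {"linear":[0,0,0],"delta_rot":[0,0,-8.1],"grip":0.02},
  {"linear":[0,0,0],"delta_rot":[0,0,0],"grip":0.02},
  {"linear":[0,0,0],"delta_rot":[0,0,0],"grip":0.02},
])

```text
t: 16.35
tool_pos: [0.3848, 0.2901, 0.2085]
tool_rot: [2.001, 2.421, 0.001]
contact_force: [0.5, 0.5, -2.3]
opening: 0.0333
grip_force: 60.9
```

```bash
python3 plan.py .6714,.0537,.15,11.07
```

```text
t 16.4 pos [0.3848 0.2901 0.2085] F [ 0.5  0.5 -2.3] open 0.0333 grip 60.9
 shift(cur axes) mm [-286.1  236.9   58.7] turn deg [ 0.04 -0.   -0.22] shift(new axes) mm [-287.   235.9   58.5] heading 10.85 pitch 0.04
```

Emit:
jog_arm([
  {"linear":[-0.0287,0.0236,0],"delta_rot":[0,0,-0.2],"grip":0.02},
  {"linear":[-0.0287,0.0236,0],"delta_rot":[0,0,0],"grip":0.02},
  {"linear":[-0.0287,0.0236,0],"delta_rot":[0,0,0],"grip":0.02},
  {"linear":[-0.0287,0.0236,0],"delta_rot":[0,0,0],"grip":0.02},
  {"linear":[-0.0287,0.0236,0],"delta_rot":[0,0,0],"grip":0.02},
  {"linear":[-0.0287,0.0236,0],"delta_rot":[0,0,0],"grip":0.02},
  {"linear":[-0.0287,0.0236,0],"delta_rot":[0,0,0],"grip":0.02},
  {"linear":[-0.0287,0.0236,0],"delta_rot":[0,0,0],"grip":0.02},
  {"linear":[-0.0287,0.0236,0],"delta_rot":[0,0,0],"grip":0.02},
  {"linear":[-0.0287,0.0236,0],"delta_rot":[0,0,0],"grip":0.02},
])

```text
t: 17.35
tool_pos: [0.6732, 0.0534, 0.2084]
tool_rot: [-1.997, -2.425, -0.001]
contact_force: [1.4, 0.2, -2.5]
opening: 0.0333
grip_force: 60.9
```

Emit:
jog_arm([
  {"linear":[0,0,0],"delta_rot":[0,0,0],"grip":0.02},
  {"linear":[0,0,0.03],"delta_rot":[0,0,0],"grip":0.02},
  {"linear":[0,0,0.02],"delta_rot":[0,0,0],"grip":0.02},
  {"linear":[0,0,0],"delta_rot":[0,0,0],"grip":0.02},
  {"linear":[0,0,0],"delta_rot":[0,0,0],"grip":0.02},
  {"linear":[0,0,0],"delta_rot":[0,0,0],"grip":0.02},
])

```text
t: 17.95
tool_pos: [0.6733, 0.0549, 0.1612]
tool_rot: [1.993, 2.425, 0.005]
contact_force: [0.8, 0.1, -2.2]
opening: 0.0328
grip_force: 61.1
```

```bash
python3 plan.py .6714,.0537,.1146,11.07
```

```text
t 17.9 pos [0.6733 0.0549 0.1612] F [ 0.8  0.1 -2.2] open 0.0328 grip 61.1
 shift(cur axes) mm [-0.8 -2.3 46.6] turn deg [0.24 0.01 0.12] shift(new axes) mm [-0.8 -2.1 46.6] heading 11.19 pitch 0.24
```

Emit:
jog_arm([
  {"linear":[-0.001,-0.002,0.02],"delta_rot":[0.2,0,0.1],"grip":0.02},
  {"linear":[0,0,0.015],"delta_rot":[0,0,0],"grip":0.02},
  {"linear":[0,0,0.008],"delta_rot":[0,0,0],"grip":0.02},
  {"linear":[0,0,0],"delta_rot":[0,0,0],"grip":0.02},
  {"linear":[0,0,0.001],"delta_rot":[0,0,0],"grip":0.02},
  {"linear":[0,0,0],"delta_rot":[0,0,0],"grip":0.02},
])

```text
t: 18.55
tool_pos: [0.6706, 0.0532, 0.1151]
tool_rot: [-1.995, -2.425, 0.002]
contact_force: [-0.4, 0.1, -1.2]
opening: 0.0328
grip_force: 61.3
```

Emit:
jog_arm([
  {"linear":[0,0,0.001],"delta_rot":[0,0,0],"grip":0.02},
  {"linear":[0,0,0.001],"delta_rot":[0,0,0],"grip":0.02},
  {"linear":[0,0,0],"delta_rot":[0,0,0],"grip":0.02},
])

```text
t: 18.85
tool_pos: [0.6708, 0.0532, 0.1148]
tool_rot: [-1.995, -2.425, 0.002]
contact_force: [-5.1, -0.9, 4.6]
opening: 0.033
grip_force: 62.3
```

Emit:
jog_arm([
  {"linear":[0,0,0.001],"delta_rot":[0,0,0],"grip":0.02},
  {"linear":[0,0,0],"delta_rot":[0,0,0],"grip":0.02},
])

```text
t: 19.05
tool_pos: [0.6708, 0.0532, 0.1147]
tool_rot: [-1.995, -2.425, 0.002]
contact_force: [-7.4, -0.0, 8.2]
opening: 0.0331
grip_force: 62.7
```

Emit:
jog_arm([
  {"linear":[0,0,-0.002],"delta_rot":[0,0,0],"grip":0.02},
  {"linear":[0,-0.003,0],"delta_rot":[0,0,0],"grip":0.02},
  {"linear":[0,-0.003,0],"delta_rot":[0,0,0],"grip":0.02},
  {"linear":[0,-0.002,0],"delta_rot":[0,0,0],"grip":0.02},
  {"linear":[0,0,0],"delta_rot":[0,0,0],"grip":0.02},
])

```text
t: 19.55
tool_pos: [0.6631, 0.0516, 0.1149]
tool_rot: [-1.996, -2.425, 0.001]
contact_force: [0.9, -0.2, 1.8]
opening: 0.033
grip_force: 61.7
```

Emit:
jog_arm([
  {"linear":[0,-0.001,0],"delta_rot":[0,0,0],"grip":0.02},
  {"linear":[0,-0.001,0],"delta_rot":[0,0,0],"grip":0.02},
  {"linear":[0,0,0],"delta_rot":[0,0,0],"grip":0.02},
])

```text
t: 19.85
tool_pos: [0.6615, 0.0513, 0.1148]
tool_rot: [-1.996, -2.426, 0.0]
contact_force: [3.5, 0.2, 1.0]
opening: 0.0331
grip_force: 61.6
```

Emit:
jog_arm([
  {"linear":[0,-0.001,0],"delta_rot":[0,0,0],"grip":0.02},
  {"linear":[0,0,0],"delta_rot":[0,0,0],"grip":0.02},
])

```text
t: 20.05
tool_pos: [0.6613, 0.0513, 0.1148]
tool_rot: [1.995, 2.425, 0.003]
contact_force: [5.8, 1.2, -1.4]
opening: 0.0333
grip_force: 61.4
```

Emit:
jog_arm([
  {"linear":[0,-0.0012,0.0028],"delta_rot":[-5,0,0],"grip":0.02},
  {"linear":[0,-0.0012,0.0028],"delta_rot":[-5,0,0],"grip":0.02},
  {"linear":[0,-0.0012,0.0028],"delta_rot":[-5,0,0],"grip":0.02},
  {"linear":[0,-0.0014,0.0029],"delta_rot":[-5,0,0],"grip":0.02},
  {"linear":[0,0,0],"delta_rot":[0,0,0],"grip":0.02},
])

```text
t: 20.55
tool_pos: [0.6562, 0.0503, 0.1026]
tool_rot: [1.839, 2.232, 0.396]
contact_force: [7.9, 1.7, -3.2]
opening: 0.0329
grip_force: 61.7
```

Emit:
jog_arm([
  {"linear":[0,-0.0017,0.0029],"delta_rot":[-5,0,0],"grip":0.02},
  {"linear":[0,-0.0017,0.003],"delta_rot":[-5,0,0],"grip":0.02},
  {"linear":[0,0,0],"delta_rot":[0,0,0],"grip":0.02},
  {"linear":[0,0,0],"delta_rot":[0,0,0],"grip":0.02},
])

```text
t: 20.95
tool_pos: [0.6554, 0.0502, 0.0961]
tool_rot: [1.75, 2.127, 0.568]
contact_force: [2.1, -0.3, 1.9]
opening: 0.0331
grip_force: 63.1
```

```bash
python3 plan.py .6546,.0502,.0985,11.07,30
```

```text
t 20.9 pos [0.6554 0.0502 0.0961] F [ 2.1 -0.3  1.9] open 0.0331 grip 63.1
 shift(cur axes) mm [ 0.1  0.5 -2.5] turn deg [-0.12 -0.04  0.02] shift(new axes) mm [ 0.1  0.5 -2.5] heading 11.09 pitch 29.88
```

Emit:
jog_arm([
  {"linear":[0,0,0.0015],"delta_rot":[-1,0,0],"grip":0.02},
  {"linear":[0,0,0.0015],"delta_rot":[-1,0,0],"grip":0.02},
  {"linear":[0,0,0],"delta_rot":[0,0,0],"grip":0.02},
  {"linear":[0,0,0],"delta_rot":[0,0,0],"grip":0.02},
])

```text
t: 21.35
tool_pos: [0.6554, 0.0502, 0.096]
tool_rot: [1.732, 2.112, 0.597]
contact_force: [-36.6, -6.8, 36.8]
opening: 0.0325
grip_force: 69.7
```

```bash
python3 plan.py .6554,.0502,.0961,11.07,30
```

```text
t 21.4 pos [0.6554 0.0502 0.096 ] F [-36.6  -6.8  36.8] open 0.0325 grip 69.7
 shift(cur axes) mm [-0.   0.1 -0.1] turn deg [ 1.54 -0.14  0.17] shift(new axes) mm [-0.   0.  -0.1] heading 11.27 pitch 31.54
```

Seated hard, as with the first. I'll release, retreat and level the tool.

Emit:
jog_arm([
  {"linear":[0,0,-0.003],"delta_rot":[2,0,0],"grip":0.02},
  {"linear":[0,0,0],"delta_rot":[0,0,0],"grip":0.02},
  {"linear":[0,0,0],"delta_rot":[0,0,0],"grip":0.06},
  {"linear":[0,0,0],"delta_rot":[0,0,0],"grip":0.06},
  {"linear":[0,0,0],"delta_rot":[0,0,0],"grip":0.06},
])

```text
t: 21.85
tool_pos: [0.6549, 0.0504, 0.0945]
tool_rot: [1.751, 2.129, 0.567]
contact_force: [-0.1, 0.6, 0.0]
opening: 0.0599
grip_force: 0.0
```

Emit:
jog_arm([
  {"linear":[0,0,-0.02],"delta_rot":[0,0,0],"grip":0.06},
  {"linear":[0,0,-0.03],"delta_rot":[0,0,0],"grip":0.06},
  {"linear":[0,0,-0.04],"delta_rot":[0,0,0],"grip":0.06},
  {"linear":[0,0,-0.04],"delta_rot":[5,0,0],"grip":0.06},
  {"linear":[0,0,0],"delta_rot":[8.3,0,0],"grip":0.06},
  {"linear":[0,0,0],"delta_rot":[8.3,0,0],"grip":0.06},
  {"linear":[0,0,0],"delta_rot":[8.3,0,0],"grip":0.06},
  {"linear":[0,0,0],"delta_rot":[0,0,0],"grip":0.06},
  {"linear":[0,0,0],"delta_rot":[0,0,0],"grip":0.06},
])

```text
t: 22.75
tool_pos: [0.592, 0.0379, 0.2071]
tool_rot: [-1.995, -2.426, -0.001]
contact_force: [-0.1, 0.4, 0.3]
opening: 0.0601
grip_force: 0.0
```

```bash
cat > rail.py <<'E'
from h import *
def rails(n,d):
    yaw=np.radians(11.07);O=np.array([.655,.137,.085])
    ex=np.array([np.cos(yaw)*np.cos(np.pi/6),np.sin(yaw)*np.cos(np.pi/6),.5]);ey=np.array([-np.sin(yaw),np.cos(yaw),0]);ez=np.cross(ex,ey)
    L=(cloud(n,d)-O)@np.c_[ex,ey,ez]*1000;m=np.isfinite(L).all(-1)&(abs(L[...,0])<60)&(abs(L[...,1])<175)&(L[...,2]>28)&(L[...,2]<75)
    k,l,s,c=cv2.connectedComponentsWithStats(m.astype(np.uint8))
    for i in range(1,k):
        if s[i,4]>25:
            A=L[l==i];T=A[A[:,2]>np.percentile(A[:,2],60)];print(n,s[i,4],"top mean",T.mean(0).round(1),"y",np.percentile(A[:,1],[3,97]).round(1))
    for y in(-140,-85,-30):  # base plate: top face at z=6 over the x range, both ends
        for a,b in((-35,-29),(13,19)):
            q=np.isfinite(L).all(-1)&(L[...,0]>a)&(L[...,0]<b)&(abs(L[...,1]-y)<15)&(L[...,2]<25)&(L[...,2]>-15)
            print("  y",y,"x",a,b,"z",np.median(L[q][:,2]).round(1),q.sum())
E
python3 - <<'E'
from meas import *;from rail import rails
t,dt=shot("top","t5.npz");p,d=shot("side","s5.npz")
rails("top",dt);rails("side",d)
print(rollers("top",t,dt),rollers("side",p,d))
for m,Y in comp("top",t,dt,.010,.1,(.3,.53,.0,.5),100):
    r=cv2.minAreaRect((Y[Y[:,2]<.035][:,:2]*1000).astype(np.float32));print(" br",r)
E
python3 plan.py .409,.398,.2,2.7
```

```text
top 333 top mean [ 1.6 37.1 43. ] y [13.1 59.6]
  y -140 x -35 -29 z nan 0
  y -140 x 13 19 z nan 0
  y -85 x -35 -29 z nan 0
  y -85 x 13 19 z nan 0
  y -30 x -35 -29 z nan 0
  y -30 x 13 19 z nan 0
side 213 top mean [-0.8 27.8 40.2] y [ 1.1 55.7]
side 238 top mean [  -8.5 -116.3   55.3] y [-158.1  -74.4]
  y -140 x -35 -29 z 4.7 12
  y -140 x 13 19 z 3.6 12
  y -85 x -35 -29 z 3.3 10
  y -85 x 13 19 z 5.6 13
  y -30 x -35 -29 z nan 0
  y -30 x 13 19 z -1.3 10
[(array([0.4087, 0.3987]), 100)] [(array([0.4115, 0.3873]), 49)]
 br ((411.6728210449219, 400.7098693847656), (76.423095703125, 46.206485748291016), 2.550626754760742)
t 22.9 pos [0.5911 0.0377 0.2079] F [ 0.2  0.4 -0.7] open 0.06 grip 0.0
 shift(cur axes) mm [ 388.6 -109.3    8.2] turn deg [ 0.02 -0.04  8.4 ] shift(new axes) mm [ 368.5 -164.9    7.9] heading 11.1 pitch 0.02
  return _methods._mean(a, axis=axis, dtype=dtype,
  ret = ret.dtype.type(ret / rcount)
```

Both plates read about 5 mm over the face at both ends, so they are flush and snapped. Now the third bracket.

Emit:
jog_arm([
  {"linear":[0,0,0],"delta_rot":[0,0,8.4],"grip":0.06},
  {"linear":[0.041,-0.0183,0],"delta_rot":[0,0,0],"grip":0.06},
  {"linear":[0.041,-0.0183,0],"delta_rot":[0,0,0],"grip":0.06},
  {"linear":[0.041,-0.0183,0],"delta_rot":[0,0,0],"grip":0.06},
  {"linear":[0.041,-0.0183,0],"delta_rot":[0,0,0],"grip":0.06},
  {"linear":[0.041,-0.0183,0],"delta_rot":[0,0,0],"grip":0.06},
  {"linear":[0.041,-0.0183,0],"delta_rot":[0,0,0],"grip":0.06},
  {"linear":[0.041,-0.0183,0],"delta_rot":[0,0,0],"grip":0.06},
  {"linear":[0.041,-0.0183,0],"delta_rot":[0,0,0],"grip":0.06},
  {"linear":[0.041,-0.0183,0],"delta_rot":[0,0,0],"grip":0.06},
])

```text
t: 23.85
tool_pos: [0.4083, 0.3993, 0.2092]
tool_rot: [-2.169, -2.273, -0.004]
contact_force: [0.8, 0.1, 0.3]
opening: 0.0597
grip_force: 0.0
```

Emit:
jog_arm([
  {"linear":[0,0,0],"delta_rot":[0,0,0],"grip":0.06},
  {"linear":[0,0,0],"delta_rot":[0,0,0],"grip":0.06},
  {"linear":[0,0,0],"delta_rot":[0,0,0],"grip":0.06},
])

```text
t: 24.15
tool_pos: [0.4101, 0.3975, 0.2089]
tool_rot: [2.169, 2.272, 0.002]
contact_force: [0.1, 0.4, 0.3]
opening: 0.0602
grip_force: 0.0
```

```bash
python3 plan.py .409,.3985,.029,2.7; python3 - <<'E' 2>/dev/null
from meas import *;from rail import rails
p,d=shot("side");print(rollers("side",p,d));t,dt=shot("top","t6.npz");rails("top",dt)
E
```

```text
t 24.1 pos [0.4101 0.3975 0.2089] F [0.1 0.4 0.3] open 0.0602 grip 0.0
 shift(cur axes) mm [  0.9  -1.2 179.9] turn deg [ 0.04 -0.04 -0.05] shift(new axes) mm [  1.   -1.  179.9] heading 2.65 pitch 0.04
[(array([0.4122, 0.3899]), 45)]
top 150 top mean [  -9.3 -137.    56.9] y [-153.3 -119.8]
top 418 top mean [-1.  33.6 42.9] y [ 6.4 59. ]
top 149 top mean [ -9.9 -85.   57.4] y [-102.2  -69. ]
  y -140 x -35 -29 z nan 0
  y -140 x 13 19 z 6.0 18
  y -85 x -35 -29 z nan 0
  y -85 x 13 19 z 4.5 18
  y -30 x -35 -29 z -13.6 1
  y -30 x 13 19 z 1.2 16
```

Emit:
jog_arm([
  {"linear":[0.001,-0.001,0.04],"delta_rot":[0,0,0],"grip":0.06},
  {"linear":[0,0,0.04],"delta_rot":[0,0,0],"grip":0.06},
  {"linear":[0,0,0.04],"delta_rot":[0,0,0],"grip":0.06},
  {"linear":[0,0,0.035],"delta_rot":[0,0,0],"grip":0.06},
  {"linear":[0,0,0.025],"delta_rot":[0,0,0],"grip":0.06},
  {"linear":[0,0,0],"delta_rot":[0,0,0],"grip":0.06},
  {"linear":[0,0,0],"delta_rot":[0,0,0],"grip":0.06},
])

```text
t: 24.95
tool_pos: [0.4097, 0.3989, 0.029]
tool_rot: [-2.17, -2.271, -0.0]
contact_force: [0.3, -0.1, 1.4]
opening: 0.0599
grip_force: 0.0
```

Emit:
jog_arm([
  {"linear":[0,0,0],"delta_rot":[0,0,0],"grip":0.02},
  {"linear":[0,0,0],"delta_rot":[0,0,0],"grip":0.02},
  {"linear":[0,0,0],"delta_rot":[0,0,0],"grip":0.02},
  {"linear":[0,0,0],"delta_rot":[0,0,0],"grip":0.02},
  {"linear":[0,0,0],"delta_rot":[0,0,0],"grip":0.02},
])

```text
t: 25.45
tool_pos: [0.4109, 0.4007, 0.0315]
tool_rot: [2.168, 2.273, 0.007]
contact_force: [-0.5, -1.3, 6.8]
opening: 0.0332
grip_force: 61.1
```

Emit:
jog_arm([
  {"linear":[0,0,-0.03],"delta_rot":[0,0,0],"grip":0.02},
  {"linear":[0,0,-0.04],"delta_rot":[0,0,0],"grip":0.02},
  {"linear":[0,0,-0.04],"delta_rot":[0,0,0],"grip":0.02},
  {"linear":[0,0,-0.04],"delta_rot":[0,0,0],"grip":0.02},
  {"linear":[0,0,-0.03],"delta_rot":[0,0,-8.4],"grip":0.02},
  {"linear":[0,0,0],"delta_rot":[0,0,0],"grip":0.02},
  {"linear":[0,0,0],"delta_rot":[0,0,0],"grip":0.02},
])

```text
t: 26.15
tool_pos: [0.4089, 0.3995, 0.2087]
tool_rot: [-1.998, -2.424, -0.001]
contact_force: [-0.5, -0.5, -3.2]
opening: 0.0326
grip_force: 60.6
```

```bash
python3 plan.py .6609,.1077,.15,11.07
```

```text
t 26.1 pos [0.4089 0.3995 0.2087] F [-0.5 -0.5 -3.2] open 0.0326 grip 60.6
 shift(cur axes) mm [-334.5  191.6   58.5] turn deg [ 0.03 -0.04 -0.06] shift(new axes) mm [-334.7  191.3   58.7] heading 11.01 pitch 0.03
```

Emit:
jog_arm([
  {"linear":[-0.0334,0.0191,0],"delta_rot":[0,0,0],"grip":0.02},
  {"linear":[-0.0334,0.0191,0],"delta_rot":[0,0,0],"grip":0.02},
  {"linear":[-0.0334,0.0191,0],"delta_rot":[0,0,0],"grip":0.02},
  {"linear":[-0.0334,0.0191,0],"delta_rot":[0,0,0],"grip":0.02},
  {"linear":[-0.0334,0.0191,0],"delta_rot":[0,0,0],"grip":0.02},
  {"linear":[-0.0334,0.0191,0],"delta_rot":[0,0,0],"grip":0.02},
  {"linear":[-0.0334,0.0191,0],"delta_rot":[0,0,0],"grip":0.02},
  {"linear":[-0.0334,0.0191,0],"delta_rot":[0,0,0],"grip":0.02},
  {"linear":[-0.0334,0.0191,0],"delta_rot":[0,0,0],"grip":0.02},
  {"linear":[-0.0334,0.0191,0],"delta_rot":[0,0,0],"grip":0.02},
])

```text
t: 27.15
tool_pos: [0.6599, 0.1071, 0.2044]
tool_rot: [-1.995, -2.42, 0.006]
contact_force: [0.3, 1.0, -1.3]
opening: 0.0328
grip_force: 60.5
```

Emit:
jog_arm([
  {"linear":[0,0,0],"delta_rot":[0,0,0],"grip":0.02},
  {"linear":[0,0,0.02],"delta_rot":[0,0,0],"grip":0.02},
  {"linear":[0,0,0],"delta_rot":[0,0,0],"grip":0.02},
  {"linear":[0,0,0],"delta_rot":[0,0,0],"grip":0.02},
  {"linear":[0,0,0],"delta_rot":[0,0,0],"grip":0.02},
])

```text
t: 27.65
tool_pos: [0.6604, 0.1091, 0.1883]
tool_rot: [-1.995, -2.426, 0.0]
contact_force: [-0.4, -0.0, -0.8]
opening: 0.0329
grip_force: 60.6
```

```bash
python3 plan.py .6609,.1077,.1148,11.07
```

```text
t 27.6 pos [0.6604 0.1091 0.1883] F [-0.4 -0.  -0.8] open 0.0329 grip 60.6
 shift(cur axes) mm [-1.5  0.3 73.5] turn deg [-0.04 -0.03  0.06] shift(new axes) mm [-1.5  0.2 73.5] heading 11.13 pitch -0.04
```

Emit:
jog_arm([
  {"linear":[-0.0015,0,0.03],"delta_rot":[0,0,0],"grip":0.02},
  {"linear":[0,0,0.02],"delta_rot":[0,0,0],"grip":0.02},
  {"linear":[0,0,0.015],"delta_rot":[0,0,0],"grip":0.02},
  {"linear":[0,0,0.006],"delta_rot":[0,0,0],"grip":0.02},
  {"linear":[0,0,0],"delta_rot":[0,0,0],"grip":0.02},
  {"linear":[0,0,0.001],"delta_rot":[0,0,0],"grip":0.02},
  {"linear":[0,0,0],"delta_rot":[0,0,0],"grip":0.02},
])

```text
t: 28.35
tool_pos: [0.662, 0.1072, 0.1182]
tool_rot: [1.995, 2.425, 0.003]
contact_force: [-0.5, -0.0, -3.2]
opening: 0.0332
grip_force: 60.8
```

Emit:
jog_arm([
  {"linear":[0,0,0.001],"delta_rot":[0,0,0],"grip":0.02},
  {"linear":[0,0,0.001],"delta_rot":[0,0,0],"grip":0.02},
  {"linear":[0,0,0],"delta_rot":[0,0,0],"grip":0.02},
])

```text
t: 28.65
tool_pos: [0.6614, 0.1071, 0.1149]
tool_rot: [1.996, 2.426, 0.001]
contact_force: [0.2, 0.2, -1.2]
opening: 0.0328
grip_force: 61.0
```

Emit:
jog_arm([
  {"linear":[0,0,0.001],"delta_rot":[0,0,0],"grip":0.02},
  {"linear":[0,0,0],"delta_rot":[0,0,0],"grip":0.02},
])

```text
t: 28.85
tool_pos: [0.6615, 0.1071, 0.1147]
tool_rot: [1.996, 2.426, 0.001]
contact_force: [-2.2, 0.1, 3.9]
opening: 0.0328
grip_force: 61.5
```

Emit:
jog_arm([
  {"linear":[0,-0.003,0],"delta_rot":[0,0,0],"grip":0.02},
  {"linear":[0,-0.003,0],"delta_rot":[0,0,0],"grip":0.02},
  {"linear":[0,-0.002,0],"delta_rot":[0,0,0],"grip":0.02},
  {"linear":[0,0,0],"delta_rot":[0,0,0],"grip":0.02},
])

```text
t: 29.25
tool_pos: [0.654, 0.1055, 0.1147]
tool_rot: [1.995, 2.425, 0.003]
contact_force: [2.1, 0.9, 4.6]
opening: 0.033
grip_force: 61.5
```

Emit:
jog_arm([
  {"linear":[0,-0.001,0],"delta_rot":[0,0,0],"grip":0.02},
  {"linear":[0,-0.001,0],"delta_rot":[0,0,0],"grip":0.02},
  {"linear":[0,0,0],"delta_rot":[0,0,0],"grip":0.02},
])

```text
t: 29.55
tool_pos: [0.6522, 0.1052, 0.1146]
tool_rot: [1.995, 2.425, 0.003]
contact_force: [4.4, 0.6, 5.2]
opening: 0.0329
grip_force: 61.6
```

Emit:
jog_arm([
  {"linear":[0,-0.001,-0.0005],"delta_rot":[0,0,0],"grip":0.02},
  {"linear":[0,-0.001,0],"delta_rot":[0,0,0],"grip":0.02},
  {"linear":[0,0,0],"delta_rot":[0,0,0],"grip":0.02},
])

```text
t: 29.85
tool_pos: [0.6508, 0.105, 0.1146]
tool_rot: [1.995, 2.424, 0.005]
contact_force: [9.2, 2.0, 2.5]
opening: 0.0326
grip_force: 61.3
```

Lip contact at 0.651 as predicted, so I'll tilt down.

Emit:
jog_arm([
  {"linear":[0,-0.001,0.0028],"delta_rot":[-5,0,0],"grip":0.02},
  {"linear":[0,-0.001,0.0028],"delta_rot":[-5,0,0],"grip":0.02},
  {"linear":[0,-0.0011,0.0028],"delta_rot":[-5,0,0],"grip":0.02},
  {"linear":[0,-0.0014,0.0029],"delta_rot":[-5,0,0],"grip":0.02},
  {"linear":[0,0,0],"delta_rot":[0,0,0],"grip":0.02},
])

```text
t: 30.35
tool_pos: [0.6458, 0.104, 0.1023]
tool_rot: [1.838, 2.232, 0.398]
contact_force: [4.9, 0.6, 1.9]
opening: 0.0327
grip_force: 61.8
```

Emit:
jog_arm([
  {"linear":[0,-0.0017,0.0029],"delta_rot":[-5,0,0],"grip":0.02},
  {"linear":[0,-0.0017,0.003],"delta_rot":[-5,0,0],"grip":0.02},
  {"linear":[0,0,0],"delta_rot":[0,0,0],"grip":0.02},
  {"linear":[0,0,0],"delta_rot":[0,0,0],"grip":0.02},
])

```text
t: 30.75
tool_pos: [0.645, 0.1038, 0.0959]
tool_rot: [1.75, 2.125, 0.57]
contact_force: [-4.2, -2.1, 8.7]
opening: 0.0334
grip_force: 63.6
```

Emit:
jog_arm([
  {"linear":[0,0,0.0015],"delta_rot":[-1,0,0],"grip":0.02},
  {"linear":[0,0,0.001],"delta_rot":[-1,0,0],"grip":0.02},
  {"linear":[0,0,0],"delta_rot":[0,0,0],"grip":0.02},
  {"linear":[0,0,0],"delta_rot":[0,0,0],"grip":0.02},
])

```text
t: 31.15
tool_pos: [0.6448, 0.1038, 0.0958]
tool_rot: [1.732, 2.109, 0.598]
contact_force: [-35.4, -8.3, 38.2]
opening: 0.033
grip_force: 69.0
```

```bash
python3 plan.py .645,.1042,.096,11.07,30
```

```text
t 31.1 pos [0.6448 0.1038 0.0958] F [-35.4  -8.3  38.2] open 0.033 grip 69.0
 shift(cur axes) mm [ 0.3  0.3 -0. ] turn deg [ 1.64 -0.08  0.13] shift(new axes) mm [ 0.3  0.3 -0. ] heading 11.22 pitch 31.64
```

Emit:
jog_arm([
  {"linear":[0,0,-0.0025],"delta_rot":[2,0,0],"grip":0.02},
  {"linear":[0,0,0],"delta_rot":[0,0,0],"grip":0.02},
  {"linear":[0,0,0],"delta_rot":[0,0,0],"grip":0.06},
  {"linear":[0,0,0],"delta_rot":[0,0,0],"grip":0.06},
  {"linear":[0,0,0],"delta_rot":[0,0,0],"grip":0.06},
])

```text
t: 31.65
tool_pos: [0.6437, 0.1041, 0.0929]
tool_rot: [1.752, 2.129, 0.567]
contact_force: [0.1, 0.7, -0.1]
opening: 0.0596
grip_force: 0.0
```

Emit:
jog_arm([
  {"linear":[0,0,-0.02],"delta_rot":[0,0,0],"grip":0.06},
  {"linear":[0,0,-0.03],"delta_rot":[0,0,0],"grip":0.06},
  {"linear":[0,0,-0.04],"delta_rot":[0,0,0],"grip":0.06},
  {"linear":[0,0,-0.04],"delta_rot":[5,0,0],"grip":0.06},
  {"linear":[0,0,0],"delta_rot":[8.3,0,0],"grip":0.06},
  {"linear":[0,0,0],"delta_rot":[8.3,0,0],"grip":0.06},
  {"linear":[0,0,0],"delta_rot":[8.3,0,0],"grip":0.06},
  {"linear":[0,0,0],"delta_rot":[0,0,0],"grip":0.06},
  {"linear":[0,0,0],"delta_rot":[0,0,0],"grip":0.06},
])

```text
t: 32.55
tool_pos: [0.5813, 0.0916, 0.2062]
tool_rot: [-1.995, -2.426, -0.001]
contact_force: [-1.0, -1.3, -0.1]
opening: 0.0599
grip_force: 0.0
```

```bash
python3 - <<'E' 2>/dev/null
from meas import *;from rail import rails
t,dt=shot("top","t7.npz");p,d=shot("side","s7.npz")
rails("side",d)
print(rollers("top",t,dt))
for i in range(5):
    pass
for f in("top0.npz","t4.npz","t5.npz","t6.npz","t7.npz"):
    P,D=load("top",f);X=cloud("top",D)
    for c in((.5615,-.2215),(.5645,-.307)):
        b=np.isfinite(X).all(-1)&(abs(X[...,0]-c[0])<.045)&(abs(X[...,1]-c[1])<.042)
        rim=X[b&(X[...,2]>.0105)&(X[...,2]<.03)]
        r=cv2.minAreaRect((rim[:,:2]*1000).astype(np.float32))
        x=np.percentile(rim[:,0],[3,97]);y=np.percentile(rim[:,1],[3,97])
        fl=X[b&(X[...,2]<.0095)&(abs(X[...,0]-c[0])<.024)&(abs(X[...,1]-c[1])<.02)]
        print(f,c,"rim rect",np.round(r[0],1),np.round(r[1],1),round(r[2],1),"ext mid",x.mean().round(4),y.mean().round(4),"floor",fl.mean(0).round(4),len(fl))
    for m,Y in comp("top",P,D,.036,.054,(.38,.52,-.35,-.1),15): print(" blk",rect(m,"top",.045)[0],P[m].mean(0).round())
E
python3 plan.py .4875,-.1295,.2,-31.3
```

```text
side 572 top mean [ -7.5 -90.1  51.8] y [-165.7   50.9]
  y -140 x -35 -29 z 3.8 10
  y -140 x 13 19 z 4.1 11
  y -85 x -35 -29 z 4.3 10
  y -85 x 13 19 z 5.0 10
  y -30 x -35 -29 z 5.0 12
  y -30 x 13 19 z 4.8 11
[]
top0.npz (0.5615, -0.2215) rim rect [ 561.1 -222.6] [64.6 60.5] 2.6 ext mid 0.5611 -0.2225 floor [ 0.5633 -0.2234  0.0034] 93
top0.npz (0.5645, -0.307) rim rect [ 564.  -308.5] [64.5 61.3] 1.8 ext mid 0.564 -0.308 floor [ 0.5664 -0.3103  0.0036] 132
 blk ((487.4385681152344, -129.48300170898438), (15.29150104522705, 41.09541320800781), 58.709251403808594) [100.  96.  88.]
 blk ((408.3861389160156, -304.9837341308594), (39.70797348022461, 26.800872802734375), 6.9843645095825195) [99. 95. 87.]
 blk ((396.6277770996094, -229.47332763671875), (25.56466293334961, 40.53328323364258), 20.282119750976562) [78. 45. 83.]
t4.npz (0.5615, -0.2215) rim rect [ 561.1 -221.8] [62.7 60.3] 0.1 ext mid 0.5613 -0.2217 floor [ 0.5629 -0.2234  0.0036] 92
t4.npz (0.5645, -0.307) rim rect [ 563.8 -308.6] [64.5 60.6] 2.0 ext mid 0.5641 -0.308 floor [ 0.5667 -0.31    0.0031] 134
 blk ((487.660308
[... 1726 characters left out ...]
(0.5645, -0.307) rim rect [ 564.3 -308.5] [62.5 61.5] 0.0 ext mid 0.5644 -0.3086 floor [ 0.5661 -0.3101  0.003 ] 133
 blk ((487.4385681152344, -129.48300170898438), (15.29150104522705, 41.09541320800781), 58.709251403808594) [104.  99.  91.]
 blk ((408.28668212890625, -304.36834716796875), (40.00048065185547, 27.75061798095703), 7.764171600341797) [102.  98.  90.]
 blk ((396.7116394042969, -229.7002716064453), (25.56466293334961, 40.04936218261719), 20.282119750976562) [81. 47. 87.]
t 32.6 pos [0.5806 0.0914 0.2072] F [-0.5 -0.2 -0.6] open 0.0601 grip 0.0
 shift(cur axes) mm [-198.9 -134.     6.9] turn deg [ 0.07 -0.07 42.41] shift(new axes) mm [-237.2   35.2    7.2] heading 11.11 pitch 0.09
```

All three brackets are flush on the rail. Next the thin grey block, gripped along its long side at heading -31.3°.

Emit:
jog_arm([
  {"linear":[0,0,0],"delta_rot":[0,0,8.48],"grip":0.06},
  {"linear":[0,0,0],"delta_rot":[0,0,8.48],"grip":0.06},
  {"linear":[0,0,0],"delta_rot":[0,0,8.48],"grip":0.06},
  {"linear":[0,0,0],"delta_rot":[0,0,8.48],"grip":0.06},
  {"linear":[0,0,0],"delta_rot":[0,0,8.48],"grip":0.06},
  {"linear":[0,0,0],"delta_rot":[0,0,0],"grip":0.06},
])

```text
t: 33.25
tool_pos: [0.5807, 0.0914, 0.2083]
tool_rot: [2.738, 1.54, 0.005]
contact_force: [-0.8, -0.4, -1.1]
opening: 0.0598
grip_force: 0.0
```

Emit:
jog_arm([
  {"linear":[-0.0395,0.0059,0],"delta_rot":[0,0,0],"grip":0.06},
  {"linear":[-0.0395,0.0059,0],"delta_rot":[0,0,0],"grip":0.06},
  {"linear":[-0.0395,0.0059,0],"delta_rot":[0,0,0],"grip":0.06},
  {"linear":[-0.0395,0.0059,0],"delta_rot":[0,0,0],"grip":0.06},
  {"linear":[-0.0395,0.0059,0],"delta_rot":[0,0,0],"grip":0.06},
  {"linear":[-0.0395,0.0059,0],"delta_rot":[0,0,0],"grip":0.06},
  {"linear":[0,0,0],"delta_rot":[0,0,0],"grip":0.06},
  {"linear":[0,0,0],"delta_rot":[0,0,0],"grip":0.06},
  {"linear":[0,0,0],"delta_rot":[0,0,0],"grip":0.06},
])

```text
t: 34.15
tool_pos: [0.4889, -0.1287, 0.2079]
tool_rot: [2.736, 1.542, 0.004]
contact_force: [0.2, -0.3, 0.6]
opening: 0.0598
grip_force: 0.0
```

```bash
python3 plan.py .4876,-.1295,.022,-31.3;  python3 - <<'E' 2>/dev/null
from meas import *;from rail import rails
t,dt=shot("top","t8.npz");rails("top",dt)
cv2.imwrite("pics/t8.png",cv2.cvtColor(cv2.resize(t[110:250,160:360],(800,560),interpolation=2),cv2.COLOR_RGB2BGR)*1)
E
```

```text
t 34.1 pos [ 0.4889 -0.1287  0.2079] F [ 0.2 -0.3  0.6] open 0.0598 grip 0.0
 shift(cur axes) mm [ -1.7  -0.9 185.9] turn deg [ 0.09 -0.11  0.12] shift(new axes) mm [ -1.4  -0.6 185.9] heading -31.18 pitch 0.09
top 151 top mean [  -8.4 -146.3   57.2] y [-162.3 -129. ]
top 421 top mean [ 1.  33.5 42.8] y [ 6.  59.1]
top 152 top mean [ -9.6 -84.3  57.4] y [-102.2  -68.9]
top 151 top mean [ -8.8 -29.6  57.6] y [-46.7 -13.2]
  y -140 x -35 -29 z 7.7 3
  y -140 x 13 19 z 7.4 22
  y -85 x -35 -29 z nan 0
  y -85 x 13 19 z 6.0 20
  y -30 x -35 -29 z nan 0
  y -30 x 13 19 z 6.7 17
```

View pics/t8.png

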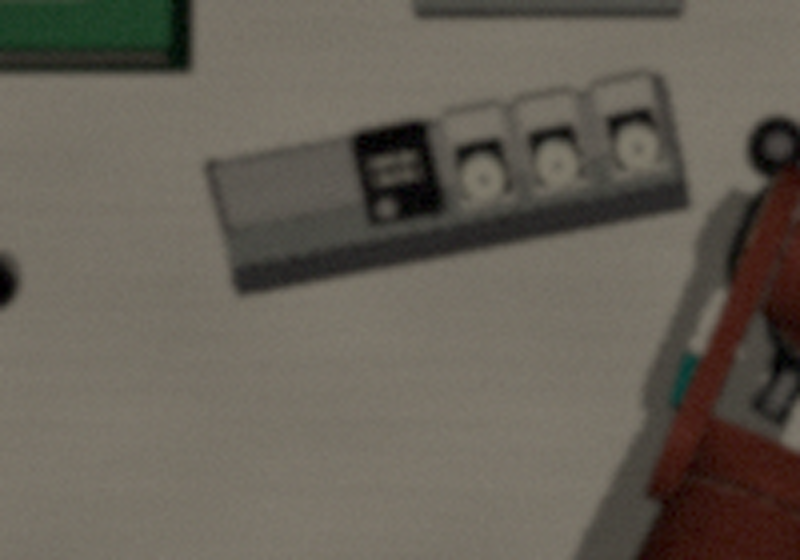

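The top crop shows three brackets mounted at (480,165), (555,150) and (635,135), next to the counter at (400,170). The rightmost one slid about 9 mm towards the end stop but is still seated (roller height 57 mm). I'll carry on with the thin block.

Emit:
jog_arm([
  {"linear":[-0.0015,-0.001,0.04],"delta_rot":[0,0,0],"grip":0.06},
  {"linear":[0,0,0.04],"delta_rot":[0,0,0],"grip":0.06},
  {"linear":[0,0,0.04],"delta_rot":[0,0,0],"grip":0.06},
  {"linear":[0,0,0.04],"delta_rot":[0,0,0],"grip":0.06},
  {"linear":[0,0,0.02],"delta_rot":[0,0,0],"grip":0.06},
  {"linear":[0,0,0.012],"delta_rot":[0,0,0],"grip":0.06},
  {"linear":[0,0,0],"delta_rot":[0,0,0],"grip":0.06},
  {"linear":[0,0,0],"delta_rot":[0,0,0],"grip":0.06},
])

```text
t: 35.0
tool_pos: [0.4886, -0.1299, 0.0168]
tool_rot: [2.736, 1.541, 0.004]
contact_force: [0.8, 0.2, 0.5]
opening: 0.0601
grip_force: 0.0
```

```bash
python3 plan.py .4876,-.1295,.016,-31.3
```

```text
t 35.0 pos [ 0.4886 -0.1299  0.0168] F [0.8 0.2 0.5] open 0.0601 grip 0.0
 shift(cur axes) mm [-0.2 -1.1  0.8] turn deg [ 0.16 -0.1   0.07] shift(new axes) mm [-0.2 -1.1  0.8] heading -31.23 pitch 0.16
```

Emit:
jog_arm([
  {"linear":[0,0,0],"delta_rot":[0,0,0],"grip":0.03},
  {"linear":[0,0,0],"delta_rot":[0,0,0],"grip":0.03},
  {"linear":[0,0,0],"delta_rot":[0,0,0],"grip":0.03},
  {"linear":[0,0,0],"delta_rot":[0,0,0],"grip":0.03},
], newtons=40)

```text
t: 35.4
tool_pos: [0.4892, -0.1307, 0.0178]
tool_rot: [2.736, 1.538, 0.007]
contact_force: [-0.1, 1.3, 5.8]
opening: 0.0394
grip_force: 41.6
```

Emit:
jog_arm([
  {"linear":[0,0,-0.03],"delta_rot":[0,0,0],"grip":0.03},
  {"linear":[0,0,-0.04],"delta_rot":[0,0,0],"grip":0.03},
  {"linear":[0,0,0],"delta_rot":[0,0,-8.3],"grip":0.03},
  {"linear":[0,0,0],"delta_rot":[0,0,-8.3],"grip":0.03},
  {"linear":[0,0,0],"delta_rot":[0,0,-8.3],"grip":0.03},
  {"linear":[0,0,0],"delta_rot":[0,0,-8.3],"grip":0.03},
  {"linear":[0,0,0],"delta_rot":[0,0,0],"grip":0.03},
  {"linear":[0,0,0],"delta_rot":[0,0,0],"grip":0.03},
])

```text
t: 36.2
tool_pos: [0.4872, -0.1301, 0.0856]
tool_rot: [2.187, 2.254, 0.002]
contact_force: [0.1, -0.7, -0.9]
opening: 0.0394
grip_force: 41.1
```

```bash
python3 plan.py .561,-.222,.06,2
```

```text
t 36.2 pos [ 0.4872 -0.1301  0.0856] F [ 0.1 -0.7 -0.9] open 0.0394 grip 41.1
 shift(cur axes) mm [-94.1  71.   25.6] turn deg [ 0.08 -0.04 -0.28] shift(new axes) mm [-94.5  70.6  25.6] heading 1.72 pitch 0.08
```

Emit:
jog_arm([
  {"linear":[-0.0235,0.0177,0],"delta_rot":[0,0,-0.3],"grip":0.03},
  {"linear":[-0.0235,0.0177,0],"delta_rot":[0,0,0],"grip":0.03},
  {"linear":[-0.0235,0.0177,0],"delta_rot":[0,0,0],"grip":0.03},
  {"linear":[-0.0235,0.0177,0],"delta_rot":[0,0,0],"grip":0.03},
  {"linear":[0,0,0],"delta_rot":[0,0,0],"grip":0.03},
  {"linear":[0,0,0],"delta_rot":[0,0,0],"grip":0.03},
  {"linear":[0,0,0],"delta_rot":[0,0,0],"grip":0.03},
])

```text
t: 36.9
tool_pos: [0.5609, -0.2206, 0.0853]
tool_rot: [-2.178, -2.262, -0.002]
contact_force: [-0.7, 0.5, -2.3]
opening: 0.0392
grip_force: 41.2
```

```bash
python3 plan.py .561,-.222,.0218,2
```

```text
t 36.9 pos [ 0.5609 -0.2206  0.0853] F [-0.7  0.5 -2.3] open 0.0392 grip 41.2
 shift(cur axes) mm [-1.5  0.  63.5] turn deg [ 0.03 -0.09  0.17] shift(new axes) mm [-1.4  0.1 63.5] heading 2.17 pitch 0.03
```

Emit:
jog_arm([
  {"linear":[-0.0014,0,0.02],"delta_rot":[0,0,0],"grip":0.03},
  {"linear":[0,0,0.02],"delta_rot":[0,0,0],"grip":0.03},
  {"linear":[0,0,0.008],"delta_rot":[0,0,0],"grip":0.03},
  {"linear":[0,0,0],"delta_rot":[0,0,0],"grip":0.03},
  {"linear":[0,0,0.003],"delta_rot":[0,0,0],"grip":0.03},
  {"linear":[0,0,0.003],"delta_rot":[0,0,0],"grip":0.03},
  {"linear":[0,0,0],"delta_rot":[0,0,0],"grip":0.03},
])

```text
t: 37.6
tool_pos: [0.5621, -0.2228, 0.0323]
tool_rot: [2.177, 2.263, 0.003]
contact_force: [0.6, -0.1, -1.9]
opening: 0.039
grip_force: 41.2
```

Emit:
jog_arm([
  {"linear":[0,0,0.003],"delta_rot":[0,0,0],"grip":0.03},
  {"linear":[0,0,0.003],"delta_rot":[0,0,0],"grip":0.03},
  {"linear":[0,0,0],"delta_rot":[0,0,0],"grip":0.03},
])

```text
t: 37.9
tool_pos: [0.5615, -0.2226, 0.0253]
tool_rot: [-2.178, -2.264, -0.002]
contact_force: [-0.3, 0.2, -1.9]
opening: 0.0396
grip_force: 41.2
```

Emit:
jog_arm([
  {"linear":[0,0,0.003],"delta_rot":[0,0,0],"grip":0.03},
  {"linear":[0,0,0],"delta_rot":[0,0,0],"grip":0.03},
  {"linear":[0,0,0.001],"delta_rot":[0,0,0],"grip":0.03},
  {"linear":[0,0,0],"delta_rot":[0,0,0],"grip":0.03},
])

```text
t: 38.3
tool_pos: [0.562, -0.2228, 0.022]
tool_rot: [2.178, 2.263, 0.003]
contact_force: [-0.6, -0.5, -1.4]
opening: 0.0394
grip_force: 41.2
```

Emit:
jog_arm([
  {"linear":[0,0,0],"delta_rot":[0,0,0],"grip":0.056},
  {"linear":[0,0,0],"delta_rot":[0,0,0],"grip":0.056},
  {"linear":[0,0,0],"delta_rot":[0,0,0],"grip":0.056},
  {"linear":[0,0,-0.02],"delta_rot":[0,0,0],"grip":0.056},
  {"linear":[0,0,-0.04],"delta_rot":[0,0,0],"grip":0.06},
  {"linear":[0,0,-0.04],"delta_rot":[0,0,0],"grip":0.06},
  {"linear":[0,0,-0.02],"delta_rot":[0,0,0],"grip":0.06},
  {"linear":[0,0,0],"delta_rot":[0,0,-5.2],"grip":0.06},
  {"linear":[0,0,0],"delta_rot":[0,0,0],"grip":0.06},
])

```text
t: 39.2
tool_pos: [0.5623, -0.2232, 0.1433]
tool_rot: [2.071, 2.358, 0.003]
contact_force: [-0.6, -1.1, -0.0]
opening: 0.0598
grip_force: 0.0
```

```bash
python3 plan.py .4088,-.3048,.14,7.2
```

```text
t 39.2 pos [ 0.5623 -0.2232  0.1433] F [-0.6 -1.1 -0. ] open 0.0598 grip 0.0
 shift(cur axes) mm [ -61.2 -162.7    2.8] turn deg [0.22 0.06 0.2 ] shift(new axes) mm [ -61.7 -162.5    3.3] heading 7.4 pitch 0.22
```

Emit:
jog_arm([
  {"linear":[-0.0153,-0.0407,0],"delta_rot":[0,0,0.2],"grip":0.06},
  {"linear":[-0.0153,-0.0407,0],"delta_rot":[0,0,0],"grip":0.06},
  {"linear":[-0.0153,-0.0407,0],"delta_rot":[0,0,0],"grip":0.06},
  {"linear":[-0.0153,-0.0407,0],"delta_rot":[0,0,0],"grip":0.06},
  {"linear":[0,0,0],"delta_rot":[0,0,0],"grip":0.06},
  {"linear":[0,0,0],"delta_rot":[0,0,0],"grip":0.06},
  {"linear":[0,0,0],"delta_rot":[0,0,0],"grip":0.06},
])

```text
t: 39.9
tool_pos: [0.4083, -0.3037, 0.1412]
tool_rot: [2.078, 2.356, 0.003]
contact_force: [0.1, 0.1, 0.8]
opening: 0.0599
grip_force: 0.0
```

```bash
python3 plan.py .4088,-.3048,.016,7.2; python3 - <<'E' 2>/dev/null
from meas import *
p,d=shot("side","s9.npz")
for m,X in comp("side",p,d,.036,.058,(.38,.60,-.35,-.03),15): print(" blk",rect(m,"side",.045)[0],p[m].mean(0).round(),np.percentile(X[:,2],[50,90]).round(4))
E
```

```text
t 39.9 pos [ 0.4083 -0.3037  0.1412] F [0.1 0.1 0.8] open 0.0599 grip 0.0
 shift(cur axes) mm [ -1.3   0.2 125.2] turn deg [ 0.1  -0.07 -0.01] shift(new axes) mm [ -1.2   0.4 125.2] heading 7.19 pitch 0.1
 blk ((562.0390014648438, -228.83892822265625), (29.365102767944336, 41.33295440673828), 83.1331558227539) [142. 134. 122.] [0.0457 0.0495]
 blk ((398.46978759765625, -237.59857177734375), (29.00615692138672, 48.07968521118164), 19.046857833862305) [92. 70. 93.] [0.0439 0.0469]
 blk ((410.232421875, -311.741943359375), (40.78753662109375, 33.18355941772461), 8.184002876281738) [114. 109. 101.] [0.0439 0.0463]
```

The thin block's top reads 49 mm, so it is fully down in its pocket. Now the medium block.

Emit:
jog_arm([
  {"linear":[-0.0012,0.0005,0.04],"delta_rot":[0,0,0],"grip":0.06},
  {"linear":[0,0,0.04],"delta_rot":[0,0,0],"grip":0.06},
  {"linear":[0,0,0.03],"delta_rot":[0,0,0],"grip":0.06},
  {"linear":[0,0,0.015],"delta_rot":[0,0,0],"grip":0.06},
  {"linear":[0,0,0],"delta_rot":[0,0,0],"grip":0.06},
  {"linear":[0,0,0],"delta_rot":[0,0,0],"grip":0.06},
])

```text
t: 40.55
tool_pos: [0.4098, -0.3055, 0.0176]
tool_rot: [2.075, 2.356, 0.002]
contact_force: [0.3, -0.0, 0.1]
opening: 0.0597
grip_force: 0.0
```

Emit:
jog_arm([
  {"linear":[0,0,0],"delta_rot":[0,0,0],"grip":0.03},
  {"linear":[0,0,0],"delta_rot":[0,0,0],"grip":0.03},
  {"linear":[0,0,0],"delta_rot":[0,0,0],"grip":0.03},
  {"linear":[0,0,0],"delta_rot":[0,0,0],"grip":0.03},
], newtons=50)

```text
t: 40.95
tool_pos: [0.4102, -0.3066, 0.0189]
tool_rot: [2.074, 2.353, 0.002]
contact_force: [-0.1, 0.4, 6.7]
opening: 0.0396
grip_force: 52.6
```

Emit:
jog_arm([
  {"linear":[0,0,-0.03],"delta_rot":[0,0,0],"grip":0.03},
  {"linear":[0,0,-0.04],"delta_rot":[0,0,0],"grip":0.03},
  {"linear":[0,0,0],"delta_rot":[0,0,5.7],"grip":0.03},
  {"linear":[0,0,0],"delta_rot":[0,0,0],"grip":0.03},
  {"linear":[0,0,0],"delta_rot":[0,0,0],"grip":0.03},
])

```text
t: 41.45
tool_pos: [0.4078, -0.3045, 0.0855]
tool_rot: [-2.189, -2.251, -0.003]
contact_force: [0.1, -0.9, -3.7]
opening: 0.039
grip_force: 51.8
```

```bash
python3 plan.py .5645,-.3085,.085,1.5
```

```text
t 41.5 pos [ 0.4078 -0.3045  0.0855] F [ 0.1 -0.9 -3.7] open 0.039 grip 51.8
 shift(cur axes) mm [ -8.4 156.5   0.5] turn deg [ 0.02 -0.12  0.11] shift(new axes) mm [ -8.1 156.5   0.5] heading 1.61 pitch 0.02
```

Emit:
jog_arm([
  {"linear":[-0.002,0.039,0],"delta_rot":[0,0,0],"grip":0.03},
  {"linear":[-0.002,0.039,0],"delta_rot":[0,0,0],"grip":0.03},
  {"linear":[-0.002,0.039,0],"delta_rot":[0,0,0],"grip":0.03},
  {"linear":[-0.002,0.039,0],"delta_rot":[0,0,0],"grip":0.03},
  {"linear":[0,0,0],"delta_rot":[0,0,0],"grip":0.03},
  {"linear":[0,0,0],"delta_rot":[0,0,0],"grip":0.03},
  {"linear":[0,0,0],"delta_rot":[0,0,0],"grip":0.03},
])

```text
t: 42.15
tool_pos: [0.5632, -0.3085, 0.0851]
tool_rot: [-2.19, -2.249, -0.002]
contact_force: [-0.9, -0.3, -3.6]
opening: 0.039
grip_force: 52.3
```

```bash
python3 plan.py .5645,-.3085,.0229,1.5
```

```text
t 42.1 pos [ 0.5632 -0.3085  0.0851] F [-0.9 -0.3 -3.6] open 0.039 grip 52.3
 shift(cur axes) mm [-0.2  1.4 62.2] turn deg [-0.06 -0.14  0.02] shift(new axes) mm [-0.1  1.3 62.2] heading 1.52 pitch -0.06
```

Emit:
jog_arm([
  {"linear":[0,0.001,0.02],"delta_rot":[0,0,0],"grip":0.03},
  {"linear":[0,0,0.02],"delta_rot":[0,0,0],"grip":0.03},
  {"linear":[0,0,0.008],"delta_rot":[0,0,0],"grip":0.03},
  {"linear":[0,0,0],"delta_rot":[0,0,0],"grip":0.03},
  {"linear":[0,0,0.003],"delta_rot":[0,0,0],"grip":0.03},
  {"linear":[0,0,0.003],"delta_rot":[0,0,0],"grip":0.03},
  {"linear":[0,0,0],"delta_rot":[0,0,0],"grip":0.03},
])

```text
t: 42.85
tool_pos: [0.5661, -0.3092, 0.0333]
tool_rot: [2.191, 2.249, 0.003]
contact_force: [0.8, -0.7, -2.5]
opening: 0.0391
grip_force: 52.2
```

Emit:
jog_arm([
  {"linear":[0,0,0.003],"delta_rot":[0,0,0],"grip":0.03},
  {"linear":[0,0,0.003],"delta_rot":[0,0,0],"grip":0.03},
  {"linear":[0,0,0],"delta_rot":[0,0,0],"grip":0.03},
])

```text
t: 43.15
tool_pos: [0.5656, -0.3088, 0.0262]
tool_rot: [-2.192, -2.25, -0.002]
contact_force: [-0.2, -0.7, -2.6]
opening: 0.0391
grip_force: 52.2
```

Emit:
jog_arm([
  {"linear":[0,0,0.002],"delta_rot":[0,0,0],"grip":0.03},
  {"linear":[0,0,0],"delta_rot":[0,0,0],"grip":0.03},
])

```text
t: 43.35
tool_pos: [0.5657, -0.3089, 0.0244]
tool_rot: [2.192, 2.25, 0.002]
contact_force: [0.1, -0.5, -2.5]
opening: 0.0393
grip_force: 52.2
```

Nearly at the floor. I'll lower 1 mm more, release, lift and move clear for a final look.

Emit:
jog_arm([
  {"linear":[0,0,0.0012],"delta_rot":[0,0,0],"grip":0.03},
  {"linear":[0,0,0],"delta_rot":[0,0,0],"grip":0.03},
  {"linear":[0,0,0],"delta_rot":[0,0,0],"grip":0.056},
  {"linear":[0,0,0],"delta_rot":[0,0,0],"grip":0.056},
  {"linear":[0,0,0],"delta_rot":[0,0,0],"grip":0.056},
  {"linear":[0,0,-0.02],"delta_rot":[0,0,0],"grip":0.056},
  {"linear":[0,0,-0.04],"delta_rot":[0,0,0],"grip":0.06},
  {"linear":[0,0,-0.05],"delta_rot":[0,0,0],"grip":0.06},
  {"linear":[0,0,-0.05],"delta_rot":[0,0,0],"grip":0.06},
])

```text
t: 44.25
tool_pos: [0.5652, -0.3089, 0.185]
tool_rot: [-2.192, -2.25, -0.002]
contact_force: [0.8, -1.0, 0.4]
opening: 0.0599
grip_force: 0.0
```

Emit:
jog_arm([
  {"linear":[-0.03,-0.03,0],"delta_rot":[0,0,0],"grip":0.06},
  {"linear":[-0.03,-0.03,0],"delta_rot":[0,0,0],"grip":0.06},
  {"linear":[-0.03,-0.03,0],"delta_rot":[0,0,0],"grip":0.06},
  {"linear":[-0.03,-0.03,0],"delta_rot":[0,0,0],"grip":0.06},
  {"linear":[-0.03,-0.03,0],"delta_rot":[0,0,0],"grip":0.06},
  {"linear":[-0.03,-0.03,0],"delta_rot":[0,0,0],"grip":0.06},
  {"linear":[-0.03,-0.03,0],"delta_rot":[0,0,0],"grip":0.06},
  {"linear":[-0.03,-0.03,0],"delta_rot":[0,0,0],"grip":0.06},
  {"linear":[-0.03,-0.03,0],"delta_rot":[0,0,0],"grip":0.06},
  {"linear":[0,0,0],"delta_rot":[0,0,0],"grip":0.06},
])

```text
t: 45.25
tool_pos: [0.2991, -0.5895, 0.1834]
tool_rot: [2.197, 2.243, -0.001]
contact_force: [0.0, 0.7, -0.4]
opening: 0.0598
grip_force: 0.0
```

```bash
python3 - <<'E' 2>/dev/null
from meas import *;from rail import rails
t,dt=shot("top","t10.npz");p,d=shot("side","s10.npz")
for n,P,D in(("top",t,dt),("side",p,d)):
    rails(n,D)
    for m,X in comp(n,P,D,.036,.058,(.38,.60,-.35,-.03),15): print(" blk",rect(m,n,.045)[0],P[m].mean(0).round(),np.percentile(X[:,2],[50,90]).round(4))
for n,s in(("side",p),("top",t)): pass
cv2.imwrite("pics/f.png",cv2.cvtColor(np.hstack([cv2.resize(p[120:320,250:450],(400,400)),cv2.resize(t[100:300,150:550],(800,400))[:,:400]]),cv2.COLOR_RGB2BGR))
E
```

```text
top 150 top mean [  -7.1 -146.2   57.3] y [-162.6 -128.9]
top 422 top mean [ 0.5 33.4 42.2] y [ 6.5 59.4]
top 152 top mean [ -9.  -84.7  57.3] y [-102.2  -69. ]
top 151 top mean [ -8.3 -31.5  57.6] y [-46.8 -13.5]
  y -140 x -35 -29 z 4.1 2
  y -140 x 13 19 z 6.0 22
  y -85 x -35 -29 z nan 0
  y -85 x 13 19 z 5.3 20
  y -30 x -35 -29 z nan 0
  y -30 x 13 19 z 6.5 20
 blk ((565.254150390625, -307.4784240722656), (27.96099853515625, 40.927921295166016), 89.84751892089844) [96. 88. 78.] [0.0471 0.0526]
 blk ((560.7321166992188, -221.87161254882812), (38.66437911987305, 17.154081344604492), 5.0179572105407715) [96. 87. 77.] [0.0471 0.0515]
 blk ((487.10711669921875, -50.01601791381836), (14.636900901794434, 40.30678176879883), 71.4482192993164) [39. 96. 85.] [0.0444 0.048 ]
 blk ((396.5184020996094, -229.17739868164062), (25.56466293334961, 41.16422653198242), 20.282119750976562) [82. 47. 87.] [0.0447 0.0487]
side 567 top mean [ -7.5 -90.1  51.4] y [-165.6   51.8]
  y -140 x -35 -29 z 3.0 10
  y -140 x 13 19 z 4.6 13
  y -85 x -35 -29 z 2.7 11
  y -85 x 13 19 z 4.5 11
  y -30 x -35 -29 z 3.3 10
  y -30 x 13 19 z 4.0 11
 blk ((487.75836181640625, -58.52217102050781), (25.03091049194336, 38.19824981689453), 83.0366439819336) [ 81. 143. 129.] [0.0428 0.0468]
 blk ((562.4010620117188, -226.8029022216797), (25.235713958740234, 41.10092544555664), 83.13306427001953) [145. 138. 126.] [0.0459 0.0515]
 blk ((398.823974609375, -237.4802703857422), (28.286314010620117, 48.06639862060547), 19.107568740844727) [128.  85. 134.] [0.0436 0.0459]
 blk ((565.5377197265625, -312.1776123046875), (42.640506744384766, 37.20576095581055), 1.7164361476898193) [148. 140. 128.] [0.047  0.0501]
```

View pics/f.png

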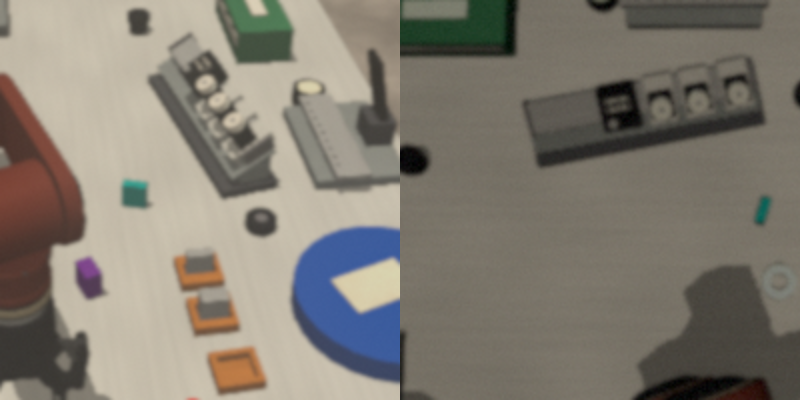

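The final picture shows three brackets seated beside the counter, at (205,85), (218,103) and (233,122) in the side view. Both grey blocks stand in their pockets at (200,262) and (213,302), and the look-alikes and other items are in place. Handing in.

```bash
python3 -c "
from station import ctrl
print(ctrl.finish_job())"
```

```text
the job is handed in; nothing more can be done
None
```

The job is handed in: all three roller brackets are on the rail and read flush on the depth images, and the thin and medium blocks are fully down in their own pockets. One mounted bracket slid about 9 mm along the rail by itself but stayed seated. The thick block and a fourth bracket were not on the bench, and I left everything else standing where it was.

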